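# Fit driver cards in the router's control box

## Task

Fit the waiting driver cards in the CNC router's control box: switch its isolator off (lever towards the robot), lift the cover plate off its pins and lay it flat in the middle of the rubber mat, then slide every card from the plywood stand down into a free guide, fully home, gently and without dropping any. When all are in, seat the cover flat on its pins again and switch the isolator back on (lever fully away from the robot). Leave the card that is already fitted in its guide and the other things on the bench where they are.

Things in the scene. Friction and masses are not known exactly. Their poses are not given: they have to be found in the camera images.
- cage: fixed control box: open-topped grey card cage, 134 deep (its x, away from the robot) x 242 wide (y), rim 112 mm above the bench; a low section 56 wide, 48 mm high on its -y side carries the isolator. Origin: centre of its underside, on the bench. Pins 7 mm thick with conical tips stand 14 mm above the rim at x 0, y +-114. The origin of a seated cover is at 0, 0, 112 mm here
- guide1 (a point): card guide 1 of 5 (38 mm apart), y -76 mm in the cage: where the origin of a card fully home lies, 10 mm above the bench, axes as the cage's; the card lies along x. White channels hold the card's two end edges: 10.4 wide, 113 end to end, 62 mm tall, with flared mouths from 62 to 74 mm above this point (about 20 wide, 122 end to end). Tabs and side walls are 25 mm or more apart
- guide2 (a point): card guide 2, like guide 1, at y -38 mm in the cage. Any free guide will do for any card
- guide3 (a point): card guide 3, like guide 1, at y +0 mm in the cage. Any free guide will do for any card
- guide4 (a point): card guide 4, like guide 1, at y +38 mm in the cage. Any free guide will do for any card
- guide5 (a point): card guide 5, like guide 1, at y +76 mm in the cage. Any free guide will do for any card
- isolator (a joint): isolator toggle lever on the low section, rad: 0 = off, leaning 0.5 rad from upright to the robot side (cage -x); 1 = on, leaning 0.5 rad away (cage +x); it stays where left and moves at about 1 N at the tip
- isolator_tip (a point): centre of the lever's black ball knob, 26 mm in diameter, on a 10 mm steel stick, 55 mm from its pivot, which lies at x 0, y -151, z 70 mm in the cage and runs along the cage's y
- cover: loose grey steel cover plate, 140 (its x) x 256 (y) x 4 mm, 0.4 kg; two 10.5 mm holes at y +-114 mm drop over the cage's pins, either way round. Origin: centre of its underside. Handle: a steel bar 12 mm wide, 94 mm long along y, 23 to 34 mm above the underside, on legs at y +-42 mm: grip it at its middle, across x. It starts seated on the cage
- mat: fixed black rubber mat, 170 (its x) x 290 (y) x 3 mm thick; origin: centre of its underside, on the bench. Left or right of the cage
- stand: fixed plywood card stand, 134 (its x) x 160 (y) x 40 mm high, on the other side of the cage from the mat; four grooves along x at y -57, -19, 19, 57 mm, in which cards stand upright, bottom edge 6 mm above the bench. Origin: centre of its underside
- card1: driver card, upright in the stand: aluminium slab 110 long (its x), 8 thick (y), 70 mm tall (z), 0.18 kg, brass contacts along the bottom; on the middle of its top edge a black pull tab 44 long, 10 thick, 26 tall (70 to 96 mm up), to be gripped across its thickness. Origin: middle of the bottom edge. Either way round will do. Of cards 1 to 4, two to four are present
- card2: driver card like card1, waiting upright in the stand, or absent
- card3: driver card like card1, waiting upright in the stand, or absent
- card4: driver card like card1, waiting upright in the stand, or absent
- fitted1: driver card like card1 but already home in a guide; one of fitted1 to 3 is present. Leave it in place
- fitted2: driver card like card1 but already home in a guide; one of fitted1 to 3 is present. Leave it in place
- fitted3: driver card like card1 but already home in a guide; one of fitted1 to 3 is present. Leave it in place
- screwdriver: loose bystander: screwdriver, 190 mm, lying along its x axis
- jar: loose bystander: screw jar, diameter 68, 100 mm tall; origin under its base
- can: loose bystander: spray can, diameter 60, 170 mm tall; origin under its base
- meter: loose bystander: multimeter 85 x 170 x 38 mm, lying flat; origin under its centre

How it is judged:
By the outcome, as a careful person would: the job done as asked, in the order asked, and still so for the second after the job is handed in, with the robot touching nothing.
Of card1, card2, card3, card4 only 2 to 4 are there at a start; the rules pass over those that are not, and their reading is None.
Of fitted1, fitted2, fitted3 only 1 to 1 are there at a start; the rules pass over those that are not, and their reading is None.
At some moment in a run one of cover may be knocked a few centimetres aside while the robot is not near it.
It also fails if it takes over 210 s, if anything falls off the work surface, if the arm or the gripper's body presses on something with over 40 N, if the wrist force passes 120 N, or if a joint passes its speed limit or range.

## Robot

A 6-joint arm with a two-finger parallel gripper is mounted at the origin on the work surface. World frame = base frame: x ahead of the robot, y to its left, z up, the work surface at z = 0. Lengths are in m, angles in rad, forces in N, time in s.
With the tool pointing down it reaches from about 0.25 to 0.725 m from the base axis. Payload 4 kg.
Tool frame: the origin (TCP) lies on the centre line of the jaws, within the pads' length; the fingertips stand 22 mm ahead of it and the grasp point (between the pads) lies 3 mm ahead of it (bot.tip_reach is the distance from the TCP to the fingertips, in m); z points along the fingers, y is the line along which they close (so a half turn about z gives the same grasp; the last joint's range is limited). The gripper opens to 85 mm and grips with 20 to 120 N. Pads are 22 mm wide; open, the fingers measure 114 mm over their backs; the gripper's body (76 mm by 85 mm) begins 54 mm behind the grasp point. The pads swing forward as they close: fully open they stand 13 mm farther back than shut.
Start: joints at [1.268, 0.241, 0.005, 1.335, 0, 1.571], TCP at [0.149, 0.477, 0.253] pointing down, gripper open.
Joint ranges: [-2.72, 2.72], [-1.05, 1.87], [-1.09, 1.28], [-1.99, 2.15], [-1.42, 1.44], [-3.14, 3.14]. Speed limits (rad/s): [2.79, 2.79, 3.14, 3.14, 3.14, 3.14].

## Interface

Orientations are given as a unit quaternion [x, y, z, w].
In Python, from workcell import bot gives the robot as it stands. The module is installed in compiled form; this text tells all that it offers.
- The arm moves only by the tool apply_moves, never from a script. Its argument "commands" is a list of rows, each a list of 4 numbers: the shift along the tool's x, y, z scaled (see below), then the turn about the tool's z scaled (see below). In form: [[tx, ty, tz, roll], ...]. A call has exactly 5 rows; each row shifts and turns the commanded pose from where the row before left it, along the tool's axes as they then stand; what a row does not reach is not made up. The controller multiplies each number of a shift by 20 mm and each number of a turn by 60 degrees. A row lasts 1/12 s, in which the tool goes at most 41.7 mm and 7.16 degrees, less where a joint would pass 70% of its speed; a pose out of reach is approached as far as the arm can. A call with a number of a shift or a turn outside -1 to 1 is refused whole. A call with a gripper value outside its range is refused whole. "claw" is the closure, from 0 (fully open) to 1 (shut), set as the call begins (left out, the last holds). The fingers move at their own pace and stop on an object; the grip force is fixed at half the most. Time passes only in rows, so rows that do not move let the fingers close, or fill a call up. It gives the time, the measured TCP pose, the force, the opening and the grip force at its end, in the units of the state.
- bot.get_obs(): the state, without advancing time (a new reading comes with each control period).
- bot.camera(name): name is "scene" or "top"; returns a dict with "image" (420x560x3 uint8, blue, green, red), "camera_matrix" (3x3 intrinsics, pixels), "k1" (the pictures are not rectified: a ray, as slopes to the right and down, at radius r is drawn at 1 + k1 r^2 times it, then the intrinsics apply), "R" (3x3) and "t" (3): a world point X has camera coordinates R X + t. Camera axes: x right, y down, z forward; pixel columns grow to the right and rows downward; lengths in m; the calibration is good to about 2 mm. A picture is of the moment at which its call begins. There is no depth.
- bot.job_done(): hands the job in; it is judged then, once.
The state is a dict: "clock": time; "joint_pos": joint angles; "joint_vel": joint speeds; "tau": joint torques, N m; "eef_pos": TCP position; "tool_rot": TCP orientation; "ft_force": force on the tool from outside, world axes, zero at the start; "ft_torque": the same for the moment, N m; "grip_width": finger opening in m; "grasp_force": force on a finger pad.
Only numpy, scipy, OpenCV 4.12 (cv2) and the standard library are available. Lean on these libraries where they do the work, as an engineer would, in place of code of your own. Each camera call takes 0.05 s, during which the arm holds its last target. There are 200 camera calls.

## Working session

There is one attempt and no reset: what is moved stays moved. The work goes in short steps, Python scripts to look and compute and a tool call to move; the robot and the scene stay as the last step left them, time stands still between calls to the robot, and variables do not carry over. Pictures are saved under pics/ and viewed, at most 14 in all, crops included, and the job is handed in when it is done.

Besides the shell and the picture viewer there is one more tool, called after ">>>" as name([rows], argument=value, ...), one row to a line, values as JSON. apply_moves: Moves the arm, as the interface text tells. Shifts and turns lie within -1 to 1; 1 stands for 20 mm of shift or 60 degrees of turn. Its arguments: {"type":"object","properties":{"commands":{"type":"array","items":{"type":"array","items":{"type":"number","minimum":-1,"maximum":1}}},"claw":{"type":"number"}},"required":["commands"]}

```bash
mkdir -p pics; cat > h.py <<'E'
import numpy as np, cv2
from workcell import bot
def cam(n): 
    return bot.camera(n)
def ray(c,u,v):
    K=c["camera_matrix"]; p=np.array([(u-K[0][2])/K[0][0],(v-K[1][2])/K[1][1]])
    q=p.copy()
    for _ in range(30): q=p/(1+c["k1"]*(q@q))
    R=np.array(c["R"]); t=np.array(c["t"])
    return -R.T@t, R.T@np.array([q[0],q[1],1])
def at(c,u,v,z):
    o,d=ray(c,u,v); return (o+d*(z-o[2])/d[2])[:2]
def proj(c,X):
    X=np.array(X,float); p=np.array(c["R"])@X+np.array(c["t"]); q=p[:2]/p[2]
    q=q*(1+c["k1"]*(q@q)); K=c["camera_matrix"]; return np.array([K[0][0]*q[0]+K[0][2],K[1][1]*q[1]+K[1][2]])
E
python3 - <<'E'
from h import *
for n in("scene","top"):
    c=cam(n); cv2.imwrite(f"pics/{n}0.png",c["image"]); print(n,c["camera_matrix"],c["k1"],-np.array(c["R"]).T@c["t"],c["R"])
print(bot.get_obs())
E
```

```text
scene [[446.84782548   0.         281.90153625]
 [  0.         446.84782548 216.0134774 ]
 [  0.           0.           1.        ]] 0.03636575095527013 [ 1.32105543 -0.66067688  0.85433282] [[ 0.64963105  0.760152    0.01218349]
 [ 0.47682502 -0.39491147 -0.78529156]
 [-0.59212954  0.51595918 -0.61900625]]
top [[452.71881791   0.         285.38911776]
 [  0.         452.71881791 211.43112953]
 [  0.           0.           1.        ]] 0.05108277641957731 [4.37638265e-01 2.98649613e-04 1.27334768e+00] [[-0.01499166 -0.99972497 -0.01803436]
 [-0.99143276  0.01720305 -0.12948026]
 [ 0.1297549   0.01593873 -0.99141799]]
{'clock': 0.1, 'joint_pos': array([1.26798959e+00, 2.41363464e-01, 3.84938792e-03, 1.33521340e+00,
       3.57752902e-06, 1.57076785e+00]), 'joint_vel': array([ 0.00207721, -0.00228782,  0.00276789, -0.00339819,  0.00062045,
        0.0010593 ]), 'tau': array([-3.22868618e-04, -3.73138261e+01,  2.53009593e+01,  1.08731873e-02,
       -7.07373692e-05, -1.33070429e-05]), 'eef_pos': array([0.14894012, 0.47674259, 0.2524854 ]), 'tool_rot': array([ 1.50811449e-01,  9.88562074e-01, -9.54255251e-04, -1.47414999e-04]), 'ft_force': array([-0.52387397, -0.86952988,  0.39967235]), 'ft_torque': array([0.02777815, 0.03057335, 0.01130942]), 'grasp_force': 0.0, 'grip_width': 0.08535476718479848}
```

View pics/scene0.png

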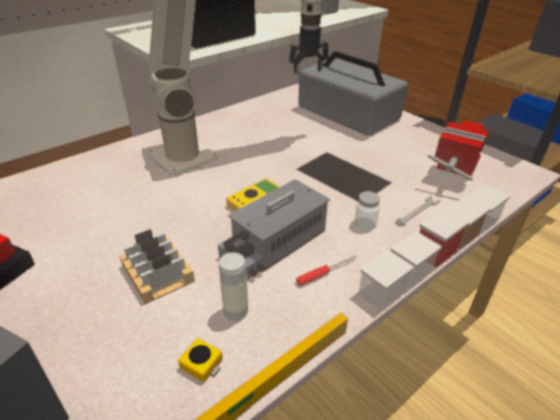

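View pics/top0.png

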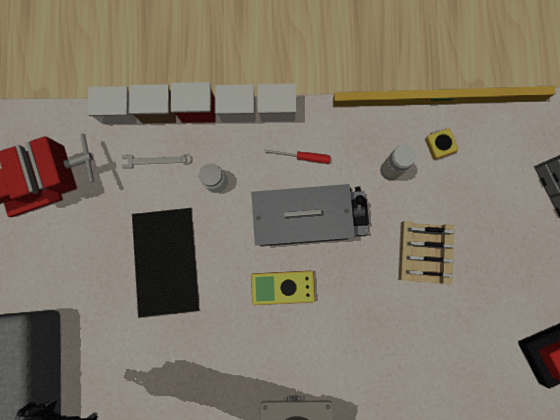

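The scene view shows the cage with its cover near (280,220), the stand at (155,265) and the mat at (343,175). In the top view the cover is at (302,215), the isolator at (360,212), the mat at (166,262), the stand at (427,252), the meter at (283,288), the jar at (213,178), the can at (400,162) and the screwdriver at (298,156). Next I'll look closer.

```bash
python3 - <<'E'
from h import *
i=cv2.imread("pics/top0.png")
a=cv2.resize(i[175:255,240:380],(800,457),interpolation=cv2.INTER_CUBIC)
b=cv2.resize(i[215:290,390:465],(600,600),interpolation=cv2.INTER_CUBIC)
cv2.imwrite("pics/a.png",a);cv2.imwrite("pics/b.png",b)
E
```

```text
(no output)
```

View pics/a.png

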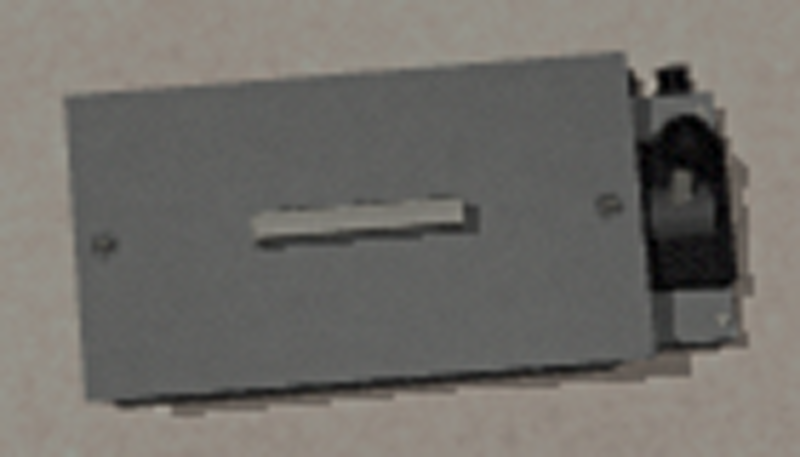

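View pics/b.png

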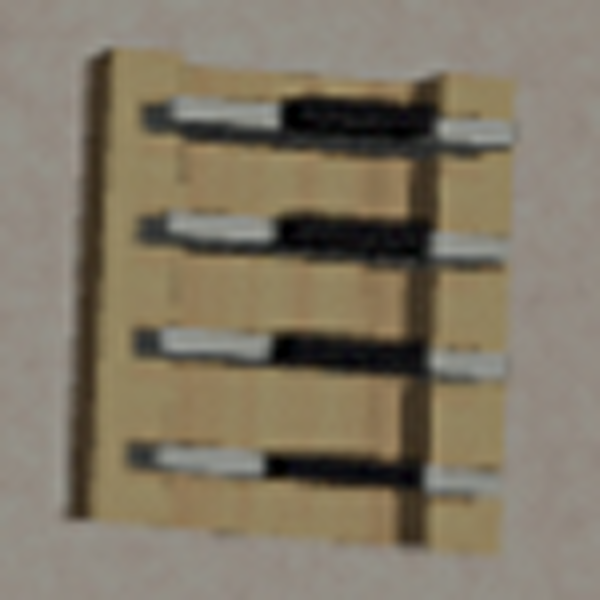

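```bash
cat > m.py <<'E'
from h import *
import math
c=cam("top")
f=lambda u,v,s,ox,oy:((u+.5)/s-.5+ox,(v+.5)/s-.5+oy)
A=lambda u,v,z:at(c,*f(u,v,40/7,240,175),z)
B=lambda u,v,z:at(c,*f(u,v,8,390,215),z)
C=np.array([A(65,97,.116),A(626,52,.116),A(653,357,.116),A(87,402,.116)])
print("cover",C,C.mean(0), np.linalg.norm(C-np.roll(C,1,0),axis=1))
P=np.array([A(104,243,.12),A(609,205,.12)]);d=P[0]-P[1]
print("pins",P,P.mean(0),np.linalg.norm(d),math.degrees(math.atan2(-d[0],d[1])))
d=C[0]+C[3]-C[1]-C[2]; print("yaw",math.degrees(math.atan2(-d[0],d[1])))
d=C[0]+C[1]-C[2]-C[3]; print("yaw",math.degrees(math.atan2(d[1],d[0])))
H=np.array([A(251,224,.146),A(465,211,.146)]);print("handle",H,H.mean(0))
print("knob",A(685,135,.118),A(686,185,.118))
for l,r in [((170,108),(517,133)),((165,224),(508,250)),((160,342),(505,367)),((155,458),(503,482))]:
    L=B(*l,.076);R=B(*r,.076);d=L-R;print("card",(L+R)/2,np.linalg.norm(d),math.degrees(math.atan2(-d[0],d[1])))
i=c["image"];m=(i.max(2)<40).astype(np.uint8);m[:200]=0;m[330:]=0;m[:,:120]=0;m[:,210:]=0
k=max(cv2.findContours(m,0,2)[0],key=cv2.contourArea);r=cv2.boxPoints(cv2.minAreaRect(k))
M=np.array([at(c,u,v,.003) for u,v in r]);print("mat",M,M.mean(0),np.linalg.norm(M-np.roll(M,1,0),axis=1))
cs=cam("scene"); img=cs["image"].copy()
cv2.imwrite("pics/s1.png",cv2.resize(img[170:320,100:350],(800,480),interpolation=cv2.INTER_CUBIC))
E
python3 m.py
```

```text
cover [[ 0.64267198  0.10749843]
 [ 0.6586907  -0.14726334]
 [ 0.5201908  -0.15466984]
 [ 0.50411613  0.09834553]] [ 0.5814174  -0.02402231] [0.13885784 0.25526489 0.13869779 0.25352548]
pins [[ 0.57510525  0.0899374 ]
 [ 0.58838693 -0.13688607]] [ 0.58174609 -0.02347434] 0.22721198770050782 3.3511354074772703
yaw 3.6164947925361988
yaw 3.420453871469533
handle [[ 0.57930059  0.02322289]
 [ 0.58342998 -0.07076851]] [ 0.58136529 -0.02377281]
knob [ 0.61983308 -0.17220875] [ 0.59710539 -0.17184219]
card [ 0.53952213 -0.3655816 ] 0.11193990496381157 -5.090008228952151
card [ 0.50142262 -0.36110767] 0.1102035731819114 -5.196838079445118
card [ 0.46331959 -0.35756972] 0.1103496934996279 -4.890598072606604
card [ 0.42620284 -0.35422155] 0.11081236680868442 -4.579473833647811
mat [[0.60876902 0.45930156]
 [0.61877179 0.28880789]
 [0.32960344 0.26323678]
 [0.32062726 0.42844603]] [0.46944288 0.35994807] [0.28978913 0.17078685 0.29029677 0.16545292]
```

View pics/s1.png

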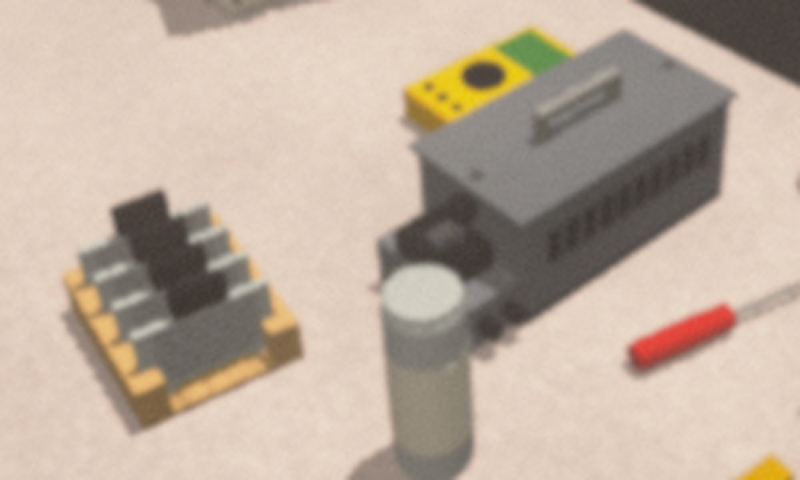

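The top view agrees with the geometry: cage centre (0.5815, -0.0238) at yaw 3.5°, four cards, lever on. Moving to the far side of the lever.

>>> apply_moves([
  [0,0,0,0.115],
  [0,0,0,0.115],
  [0,0,0,0.115],
  [0,0,0,0.115],
  [0,0,0,0.115],
], claw=1)

```text
clock: 0.62
eef_pos: [0.1491, 0.4771, 0.253]
tool_rot: [0.44, 0.898, -0.0, 0.0]
ft_force: [0.4, 0.1, -0.0]
grip_width: 0.0258
grasp_force: 0.0
```

>>> apply_moves([
  [0,0,0,0.115],
  [0,0,0,0.115],
  [0,0,0,0.115],
  [0,0,0,0.115],
  [0,0,0,0.115],
])

```text
clock: 1.03
eef_pos: [0.149, 0.4771, 0.253]
tool_rot: [0.686, 0.727, -0.0, 0.0]
ft_force: [0.9, 0.4, 0.3]
grip_width: -0.0001
grasp_force: 0.0
```

>>> apply_moves([
  [-0.97,0.67,0,0],
  [-0.97,0.67,0,0],
  [-0.97,0.67,0,0],
  [-0.97,0.67,0,0],
  [-0.97,0.67,0,0],
])

```text
clock: 1.45
eef_pos: [0.2225, 0.3837, 0.2531]
tool_rot: [0.684, 0.729, -0.0, 0.0]
ft_force: [0.4, 0.6, 0.3]
grip_width: 0.0002
grasp_force: 0.0
```

>>> apply_moves([
  [-0.97,0.67,0,0],
  [-0.97,0.67,0,0],
  [-0.97,0.67,0,0],
  [-0.97,0.67,0,0],
  [-0.97,0.67,0,0],
])

```text
clock: 1.87
eef_pos: [0.2956, 0.2911, 0.2532]
tool_rot: [0.684, 0.729, -0.0, 0.0]
ft_force: [-0.3, -0.0, -0.1]
grip_width: -0.0002
grasp_force: 0.0
```

```bash
cat >> h.py <<'E'
import math
cage=np.array([.5815,-.0238]); cyaw=3.5
def cw(x,y,o=cage,yaw=cyaw):
    a=math.radians(yaw); return o+np.array([x*math.cos(a)-y*math.sin(a),x*math.sin(a)+y*math.cos(a)])
def psi(o):
    from scipy.spatial.transform import Rotation as R
    m=R.from_quat(o["tool_rot"]).as_matrix(); return math.degrees(math.atan2(m[1,1],m[0,1]))
def go(xy,z,p=None):
    o=bot.get_obs(); q=psi(o); p=q if p is None else p
    d=np.array([xy[0],xy[1],z])-o["eef_pos"]; a=math.radians(p)
    print("t",round(o["clock"],2),"pos",o["eef_pos"].round(4),"psi",round(q,2),"F",o["ft_force"].round(1),"w",round(o["grip_width"],4),"g",round(o["grasp_force"],1),"j",o["joint_pos"].round(2))
    print(" roll",round((q-p)/60,3)," shift",(np.array([-d[0]*math.sin(a)+d[1]*math.cos(a),d[0]*math.cos(a)+d[1]*math.sin(a),-d[2]])/.02).round(3))
E
python3 -c "
from h import *
go(cw(.07,-.151),.128,3.5)"
```

```text
t 1.87 pos [0.2956 0.2911 0.2532] psi 3.66 F [-0.3 -0.  -0.1] w -0.0002 g 0.0 j [ 0.78  0.07 -0.2   1.3  -0.    2.28]
 roll 0.003  shift [-24.139  16.806   6.262]
```

>>> apply_moves([
  [-0.96,0.67,0,0.003],
  [-0.96,0.67,0,0],
  [-0.96,0.67,0,0],
  [-0.96,0.67,0,0],
  [-0.96,0.67,0,0],
])

```text
clock: 2.28
eef_pos: [0.3684, 0.1994, 0.2532]
tool_rot: [0.685, 0.728, -0.0, -0.0]
ft_force: [0.3, 0.8, -0.0]
grip_width: 0.0001
grasp_force: 0.0
```

>>> apply_moves([
  [-0.96,0.67,0,0],
  [-0.96,0.67,0,0],
  [-0.96,0.67,0,0],
  [-0.96,0.67,0,0],
  [-0.96,0.67,0,0],
])

```text
clock: 2.7
eef_pos: [0.4411, 0.1076, 0.2532]
tool_rot: [0.685, 0.728, -0.0, -0.0]
ft_force: [-0.4, 0.4, 0.1]
grip_width: 0.0003
grasp_force: 0.0
```

>>> apply_moves([
  [-0.96,0.67,0,0],
  [-0.96,0.67,0,0],
  [-0.96,0.67,0,0],
  [-0.96,0.67,0,0],
  [-0.96,0.67,0,0],
])

```text
clock: 3.12
eef_pos: [0.5137, 0.0159, 0.2531]
tool_rot: [0.685, 0.728, -0.0, -0.0]
ft_force: [0.7, 0.5, 0.4]
grip_width: 0.0001
grasp_force: 0.0
```

>>> apply_moves([
  [-0.96,0.67,0,0],
  [-0.96,0.67,0,0],
  [-0.96,0.67,0,0],
  [-0.96,0.67,0,0],
  [-0.96,0.67,0,0],
])

```text
clock: 3.53
eef_pos: [0.5864, -0.0758, 0.2529]
tool_rot: [0.685, 0.728, -0.0, -0.0]
ft_force: [-0.2, 0.5, -0.5]
grip_width: -0.0
grasp_force: 0.0
```

>>> apply_moves([
  [-0.96,0.67,0,0],
  [-0.96,0.67,0,0],
  [-0.96,0.67,0,0],
  [-0.96,0.67,0,0],
  [-0.96,0.67,0,0],
])

```text
clock: 3.95
eef_pos: [0.6591, -0.1675, 0.2528]
tool_rot: [0.685, 0.728, -0.0, -0.0]
ft_force: [1.2, 0.4, -0.0]
grip_width: 0.0
grasp_force: 0.0
```

>>> apply_moves([
  [0,0,0.6,0],
  [0,0,0.6,0],
  [0,0,0.6,0],
  [0,0,0.6,0],
  [0,0,0.6,0],
])

```text
clock: 4.37
eef_pos: [0.6585, -0.1667, 0.192]
tool_rot: [0.685, 0.728, -0.0, -0.0]
ft_force: [-0.2, -1.0, -0.3]
grip_width: 0.0
grasp_force: 0.0
```

>>> apply_moves([
  [0,0,0.6,0],
  [0,0,0.6,0],
  [0,0,0.6,0],
  [0,0,0.6,0],
  [0,0,0.6,0],
])

```text
clock: 4.78
eef_pos: [0.6584, -0.1665, 0.1322]
tool_rot: [0.685, 0.728, -0.0, -0.0]
ft_force: [-0.5, 1.0, 0.7]
grip_width: 0.0
grasp_force: 0.0
```

```bash
python3 -c "
from h import *
go(cw(.015,-.151),.128,3.5)"
```

```text
t 4.78 pos [ 0.6584 -0.1665  0.1322] psi 3.47 F [-0.5  1.   0.7] w 0.0 g 0.0 j [-0.25  0.67  0.35  1.26  0.    1.26]
 roll -0.0  shift [-0.192 -2.654  0.209]
```

Push toward −x in small steps (to cage x ≈ 15 mm, then on with checks).

>>> apply_moves([
  [-0.2,0,0.2,0],
  [0,-0.3,0,0],
  [0,-0.3,0,0],
  [0,-0.3,0,0],
  [0,-0.3,0,0],
])

```text
clock: 5.2
eef_pos: [0.6372, -0.1724, 0.1322]
tool_rot: [0.685, 0.728, 0.002, 0.003]
ft_force: [5.1, 1.0, 4.6]
grip_width: 0.0003
grasp_force: 2.1
```

>>> apply_moves([
  [0,-0.25,0,0],
  [0,-0.25,0,0],
  [0,-0.25,0,0],
  [0,-0.25,0,0],
  [0,-0.25,0,0],
])

```text
clock: 5.62
eef_pos: [0.6089, -0.1735, 0.1289]
tool_rot: [0.685, 0.728, -0.0, -0.001]
ft_force: [0.4, 1.2, 1.0]
grip_width: 0.0002
grasp_force: 0.7
```

```bash
python3 -c "
from h import *
go(cw(.0,-.151),.128,3.5)
c=cam('scene');cv2.imwrite('pics/s2.png',cv2.resize(c['image'][180:280,190:330],(700,500),interpolation=cv2.INTER_CUBIC))"
```

```text
t 5.62 pos [ 0.6089 -0.1735  0.1289] psi 3.47 F [0.4 1.2 1. ] w 0.0002 g 0.7 j [-0.28  0.58  0.18  1.18 -0.    1.23]
 roll -0.001  shift [ 0.005 -0.908  0.045]
```

View pics/s2.png

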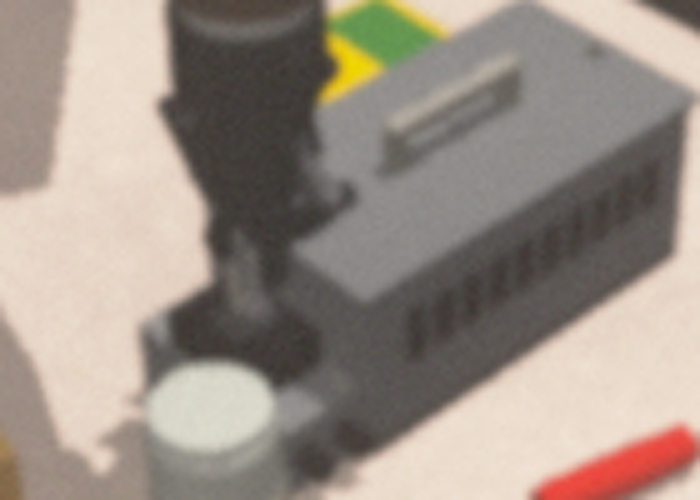

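The picture shows the closed fingers at about (245,270) behind the knob, pushing it towards the robot. I'll continue to the stop.

>>> apply_moves([
  [0,-0.15,0,0],
  [0,-0.15,0,0],
  [0,-0.15,0,0],
  [0,-0.15,0,0],
  [0,-0.15,0,0],
])

```text
clock: 6.08
eef_pos: [0.5946, -0.1744, 0.1288]
tool_rot: [0.685, 0.728, -0.0, -0.0]
ft_force: [2.0, -1.0, -1.7]
grip_width: -0.0
grasp_force: 0.7
```

>>> apply_moves([
  [0,-0.08,0,0],
  [0,-0.08,0,0],
  [0,-0.08,0,0],
  [0,-0.08,0,0],
  [0,0,0,0],
])

```text
clock: 6.5
eef_pos: [0.5905, -0.1747, 0.1296]
tool_rot: [0.685, 0.728, 0.002, 0.001]
ft_force: [6.8, 0.3, -4.2]
grip_width: 0.0003
grasp_force: 3.0
```

>>> apply_moves([
  [0,-0.1,0,0],
  [0,0,0,0],
  [0,0.5,0,0],
  [0,0.3,-0.5,0],
  [0,0,-1,0],
])

```text
clock: 6.92
eef_pos: [0.6013, -0.1734, 0.1566]
tool_rot: [0.685, 0.728, -0.002, -0.003]
ft_force: [-0.0, -0.2, -0.4]
grip_width: -0.0002
grasp_force: 0.0
```

>>> apply_moves([
  [0,0,-1,0],
  [0,0,-1,0],
  [0,0,-1,0],
  [0.5,0,-0.5,0],
  [0.9,0,0,0],
], claw=0.4)

```text
clock: 7.33
eef_pos: [0.6019, -0.1474, 0.2324]
tool_rot: [0.686, 0.727, 0.001, 0.002]
ft_force: [-0.1, 1.4, -0.2]
grip_width: 0.0512
grasp_force: 0.0
```

>>> apply_moves([
  [0.9,0,0,0],
  [0.9,0,0,0],
  [0.9,0,0,0],
  [0.9,0,0,0],
  [0.9,0,0,0],
])

```text
clock: 7.75
eef_pos: [0.5945, -0.0548, 0.2288]
tool_rot: [0.685, 0.728, -0.001, -0.001]
ft_force: [0.6, -0.5, 0.5]
grip_width: 0.0513
grasp_force: 0.0
```

```bash
python3 -c "
from h import *
go(cage,.144,3.5)
c=cam('top');cv2.imwrite('pics/t2.png',cv2.resize(c['image'][175:255,300:400],(800,640)[:2] and (750,600),interpolation=cv2.INTER_CUBIC))"
```

```text
t 7.75 pos [ 0.5945 -0.0548  0.2288] psi 3.48 F [ 0.6 -0.5  0.5] w 0.0513 g 0.0 j [-0.09  0.45  0.24  1.36 -0.    1.42]
 roll -0.0  shift [ 1.585 -0.556  4.241]
```

View pics/t2.png

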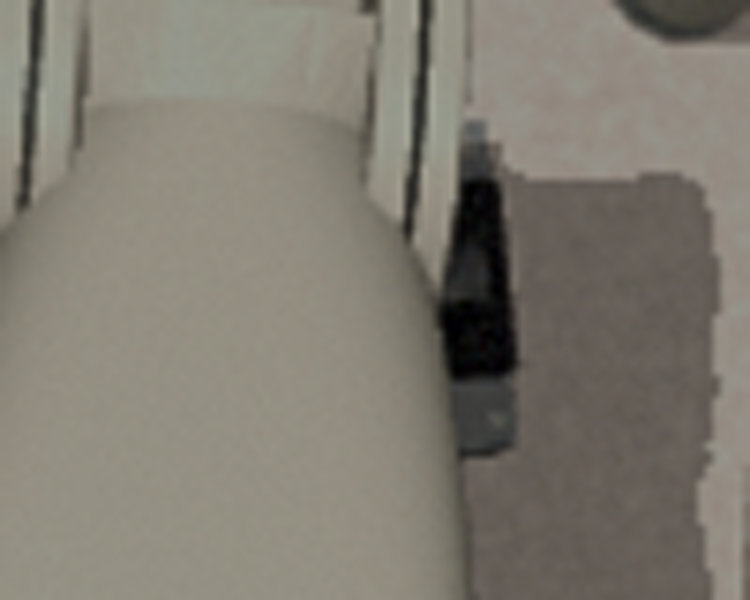

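The arm hides most of the cage, but the visible knob is now on the robot side at about (480,325). It moved the full expected 53 mm and met the stop. Next, grip the handle.

>>> apply_moves([
  [0.8,-0.28,0,0],
  [0.8,-0.28,0,0],
  [0,0,0.4,0],
  [0,0,0.6,0],
  [0,0,0.6,0],
])

```text
clock: 8.22
eef_pos: [0.5822, -0.0247, 0.1968]
tool_rot: [0.685, 0.728, -0.0, 0.0]
ft_force: [-0.2, -0.1, 0.8]
grip_width: 0.0509
grasp_force: 0.0
```

>>> apply_moves([
  [0,0,0.6,0],
  [0,0,0.6,0],
  [0,0,0.6,0],
  [0,0,0.5,0],
  [0,0,0.3,0],
])

```text
clock: 8.63
eef_pos: [0.5813, -0.0252, 0.1433]
tool_rot: [0.685, 0.728, -0.001, -0.001]
ft_force: [-0.4, 0.2, -0.3]
grip_width: 0.0513
grasp_force: 0.0
```

>>> apply_moves([
  [0,0,0,0],
  [0,0,0,0],
  [0,0,0,0],
  [0,0,0,0],
  [0,0,0,0],
], claw=1)

```text
clock: 9.05
eef_pos: [0.5827, -0.0251, 0.1462]
tool_rot: [0.685, 0.728, 0.0, 0.001]
ft_force: [0.0, 0.0, 1.1]
grip_width: 0.0106
grasp_force: 59.8
```

```bash
python3 -c "
from h import *
go(cage,.144,3.5)"
```

```text
t 9.05 pos [ 0.5827 -0.0251  0.1462] psi 3.47 F [0.  0.  1.1] w 0.0106 g 59.8 j [-0.04  0.47  0.05  1.15 -0.    1.47]
 roll -0.001  shift [ 0.066 -0.058  0.108]
```

>>> apply_moves([
  [0,0,-0.2,0],
  [0,0,-0.3,0],
  [0,0,-0.4,0],
  [0,0,-0.5,0],
  [0,0,-0.6,0],
])

```text
clock: 9.47
eef_pos: [0.5821, -0.0249, 0.1859]
tool_rot: [0.685, 0.728, -0.0, -0.0]
ft_force: [0.0, -0.9, -4.1]
grip_width: 0.0102
grasp_force: 59.1
```

>>> apply_moves([
  [0,0,-0.6,0],
  [0,0,-0.6,0],
  [0,0,-0.6,0],
  [0,0,-0.3,0],
  [0,0,0,0],
])

```text
clock: 9.88
eef_pos: [0.5835, -0.025, 0.2299]
tool_rot: [0.685, 0.728, 0.001, 0.002]
ft_force: [-0.1, 0.1, -3.5]
grip_width: 0.011
grasp_force: 59.1
```

```bash
python3 -c "
from h import *
go([.4695,.36],.035,-85)
go([.4695,.36],.035,3.47)
c=cam('scene');cv2.imwrite('pics/s3.png',c['image'][120:320,100:400])"
```

```text
t 9.88 pos [ 0.5835 -0.025   0.2299] psi 3.47 F [-0.1  0.1 -3.5] w 0.011 g 59.1 j [-0.04  0.42  0.19  1.34 -0.    1.47]
 roll 1.475  shift [ -4.003 -19.674   9.744]
t 9.88 pos [ 0.5835 -0.025   0.2299] psi 3.47 F [-0.1  0.1 -3.5] w 0.011 g 59.1 j [-0.04  0.42  0.19  1.34 -0.    1.47]
 roll 0.0  shift [19.56  -4.526  9.744]
```

View pics/s3.png

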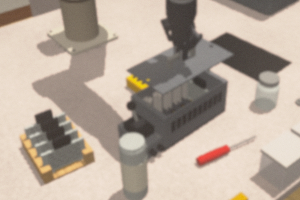

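The cover is lifted clear of the cage; the cards inside and the lever leaning towards the robot are visible. I'll carry it to the mat.

>>> apply_moves([
  [0.5,-0.1,0,0],
  [0.9,-0.2,0,0],
  [1,-0.24,0,0],
  [1,-0.24,0,0],
  [1,-0.24,0,0],
])

```text
clock: 10.35
eef_pos: [0.5554, 0.0629, 0.2261]
tool_rot: [0.685, 0.728, -0.001, -0.001]
ft_force: [0.7, 0.3, -3.9]
grip_width: 0.0104
grasp_force: 59.1
```

>>> apply_moves([
  [1,-0.24,0,0],
  [1,-0.24,0,0],
  [1,-0.24,0,0],
  [1,-0.24,0,0],
  [1,-0.24,0,0],
])

```text
clock: 10.77
eef_pos: [0.5251, 0.1614, 0.2262]
tool_rot: [0.685, 0.728, -0.001, -0.001]
ft_force: [0.9, 0.3, -4.3]
grip_width: 0.0107
grasp_force: 59.1
```

>>> apply_moves([
  [1,-0.24,0,0],
  [1,-0.24,0,0],
  [1,-0.24,0,0],
  [1,-0.24,0,0],
  [1,-0.24,0,0],
])

```text
clock: 11.18
eef_pos: [0.4951, 0.2596, 0.2261]
tool_rot: [0.685, 0.728, -0.001, -0.001]
ft_force: [0.1, -0.3, -3.9]
grip_width: 0.0106
grasp_force: 59.1
```

>>> apply_moves([
  [1,-0.24,0,0],
  [1,-0.24,0,0],
  [1,-0.24,0,0],
  [1,-0.24,0,0],
  [0.6,-0.1,0,0],
])

```text
clock: 11.6
eef_pos: [0.4679, 0.351, 0.2261]
tool_rot: [0.685, 0.729, -0.001, -0.001]
ft_force: [0.0, -0.1, -3.5]
grip_width: 0.0108
grasp_force: 59.1
```

>>> apply_moves([
  [0.3,0,0,-0.06],
  [0,0,0,-0.1],
  [0,0,0,-0.11],
  [0,0,0,-0.11],
  [0,0,0,-0.11],
])

```text
clock: 12.02
eef_pos: [0.4689, 0.3548, 0.2263]
tool_rot: [0.476, 0.88, -0.001, -0.0]
ft_force: [0.4, 0.5, -3.3]
grip_width: 0.0109
grasp_force: 59.1
```

>>> apply_moves([
  [0,0,0,-0.11],
  [0,0,0,-0.11],
  [0,0,0,-0.11],
  [0,0,0,-0.11],
  [0,0,0,-0.11],
])

```text
clock: 12.43
eef_pos: [0.4689, 0.3547, 0.2264]
tool_rot: [0.206, 0.979, -0.001, -0.001]
ft_force: [0.5, -0.4, -4.4]
grip_width: 0.0109
grasp_force: 59.1
```

>>> apply_moves([
  [0,0,0,-0.11],
  [0,0,0,-0.11],
  [0,0,0,-0.11],
  [0,0,0,-0.11],
  [0,0,0,-0.05],
])

```text
clock: 12.85
eef_pos: [0.4689, 0.3547, 0.2264]
tool_rot: [-0.048, 0.999, -0.001, -0.001]
ft_force: [0.6, 0.1, -3.4]
grip_width: 0.0105
grasp_force: 59.1
```

```bash
python3 -c "
from h import *
go([.4695,.36],.036,95)"
```

```text
t 12.85 pos [0.4689 0.3547 0.2264] psi 95.53 F [ 0.6  0.1 -3.4] w 0.0105 g 59.1 j [ 0.65  0.43  0.2   1.35 -0.    0.55]
 roll 0.009  shift [-0.051  0.264  9.52 ]
```

>>> apply_moves([
  [0,0.26,0.4,0.009],
  [0,0,0.8,0],
  [0,0,0.9,0],
  [0,0,0.9,0],
  [0,0,0.9,0],
])

```text
clock: 13.27
eef_pos: [0.4684, 0.3602, 0.1474]
tool_rot: [-0.04, 0.999, -0.0, -0.001]
ft_force: [0.9, 0.7, -2.9]
grip_width: 0.0108
grasp_force: 59.1
```

>>> apply_moves([
  [0,0,0.9,0],
  [0,0,0.9,0],
  [0,0,0.9,0],
  [0,0,0.9,0],
  [0,0,0.6,0],
])

```text
clock: 13.68
eef_pos: [0.4674, 0.3594, 0.0621]
tool_rot: [-0.04, 0.999, -0.001, -0.002]
ft_force: [-0.3, -0.9, -4.3]
grip_width: 0.0108
grasp_force: 59.1
```

>>> apply_moves([
  [0,0,0.4,0],
  [0,0,0.3,0],
  [0,0,0.15,0],
  [0,0,0.1,0],
  [0,0,0,0],
])

```text
clock: 14.1
eef_pos: [0.4692, 0.3603, 0.0464]
tool_rot: [-0.041, 0.999, 0.0, 0.0]
ft_force: [0.9, 0.7, -3.8]
grip_width: 0.011
grasp_force: 59.1
```

```bash
python3 -c "
from h import *
go([.4695,.36],.0372,95)"
```

```text
t 14.1 pos [0.4692 0.3603 0.0464] psi 94.71 F [ 0.9  0.7 -3.8] w 0.011 g 59.1 j [ 0.65  0.58 -0.05  0.94  0.    0.57]
 roll -0.005  shift [-0.012 -0.016  0.461]
```

>>> apply_moves([
  [0,0,0.15,0],
  [0,0,0.1,0],
  [0,0,0.08,0],
  [0,0,0.05,0],
  [0,0,0,0],
])

```text
clock: 14.52
eef_pos: [0.469, 0.36, 0.0386]
tool_rot: [-0.041, 0.999, -0.0, -0.0]
ft_force: [0.2, 0.6, -4.0]
grip_width: 0.011
grasp_force: 59.1
```

>>> apply_moves([
  [0,0,0.04,0],
  [0,0,0.04,0],
  [0,0,0.04,0],
  [0,0,0,0],
  [0,0,0,0],
])

```text
clock: 14.93
eef_pos: [0.4692, 0.3602, 0.0372]
tool_rot: [-0.041, 0.999, 0.0, 0.0]
ft_force: [-2.7, -2.3, 3.7]
grip_width: 0.0104
grasp_force: 60.0
```

>>> apply_moves([
  [0,0,0,0],
  [0,0,0,0],
  [0,0,0,0],
  [0,0,0,0],
  [0,0,-0.3,0],
], claw=0.4)

```text
clock: 15.35
eef_pos: [0.4684, 0.3596, 0.0412]
tool_rot: [-0.041, 0.999, -0.001, -0.001]
ft_force: [-0.6, -0.0, -0.8]
grip_width: 0.0512
grasp_force: 0.0
```

>>> apply_moves([
  [0,0,-0.8,0],
  [0,0,-1,0],
  [0,0,-1,0],
  [0,0,-1,0],
  [0,0,-1,0],
])

```text
clock: 15.77
eef_pos: [0.4691, 0.3601, 0.1397]
tool_rot: [-0.041, 0.999, 0.0, 0.0]
ft_force: [-0.4, 0.5, 0.5]
grip_width: 0.0513
grasp_force: 0.0
```

>>> apply_moves([
  [0,0,-1,0],
  [0,0,-1,0],
  [0,0,-1,0],
  [0,0,-0.5,0.11],
  [0,0,0,0.11],
], claw=0.76)

```text
clock: 16.18
eef_pos: [0.4705, 0.3612, 0.2124]
tool_rot: [0.077, 0.997, 0.002, 0.003]
ft_force: [0.4, 0.7, 0.5]
grip_width: 0.0205
grasp_force: 0.0
```

>>> apply_moves([
  [0,0,0,0.11],
  [0,0,0,0.11],
  [0,0,0,0.11],
  [0,0,0,0.11],
  [0,0,0,0.11],
])

```text
clock: 16.6
eef_pos: [0.4691, 0.3601, 0.2088]
tool_rot: [0.357, 0.934, 0.0, 0.0]
ft_force: [-0.2, -0.7, 0.4]
grip_width: 0.0205
grasp_force: 0.0
```

>>> apply_moves([
  [0,0,0,0.11],
  [0,0,0,0.11],
  [0,0,0,0.11],
  [0,0,0,0.11],
  [0,0,0,0.11],
])

```text
clock: 17.02
eef_pos: [0.4691, 0.3601, 0.2087]
tool_rot: [0.607, 0.794, 0.0, 0.0]
ft_force: [-0.7, -0.6, 0.5]
grip_width: 0.0206
grasp_force: 0.0
```

>>> apply_moves([
  [0,0,0,0.11],
  [0,0,0,0.11],
  [0,0,0,0.11],
  [0,0,0,0],
  [0,0,0,0],
])

```text
clock: 17.43
eef_pos: [0.4691, 0.3601, 0.2086]
tool_rot: [0.732, 0.681, 0.0, 0.0]
ft_force: [-0.3, -0.8, -0.6]
grip_width: 0.0203
grasp_force: 0.0
```

```bash
python3 -c "
from h import *
go([.5014,-.3611],.101,-5)
c=cam('top');i=c['image'];cv2.imwrite('pics/t3raw.png',i);cv2.imwrite('pics/t3.png',cv2.resize(i[170:330,120:400],(800,457),interpolation=cv2.INTER_CUBIC))"
```

```text
t 17.43 pos [0.4691 0.3601 0.2086] psi -4.1 F [-0.3 -0.8 -0.6] w 0.0203 g 0.0 j [ 0.65  0.44  0.18  1.31 -0.    2.3 ]
 roll 0.015  shift [-35.782   4.751   5.382]
```

View pics/t3.png

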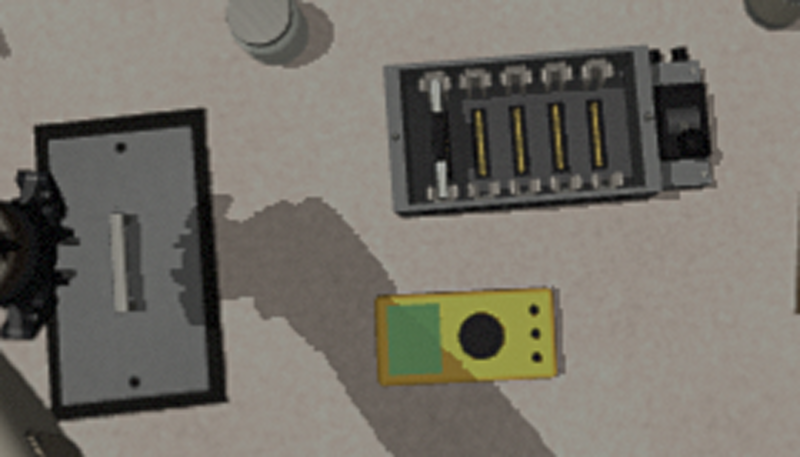

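The cover lies centred on the mat, about (128,262) in the crop. The lever is off, with the knob at (690,140) on the robot side. One card is already in guide 5 at (438,135), and guides 1 to 4 are free with contacts at (597,134), (558,136), (519,139) and (481,142).

```bash
python3 - <<'E'
from h import *
c=cam("top")
s=20/7
A=lambda u,v,z:at(c,(u+.5)/s-.5+120,(v+.5)/s-.5+170,z)
def tocage(p): 
    a=math.radians(-cyaw); d=p-cage; return (np.array([d[0]*math.cos(a)-d[1]*math.sin(a),d[0]*math.sin(a)+d[1]*math.cos(a)])*1000).round(1)
for n,u,v,z in [("pinL",397,135,.12),("pinR",649,116,.12),("c4",481,142,.01),("c3",519,139,.01),("c2",558,136,.01),("c1",597,134,.01),("fitted far end",435,80,.08),("near",443,196,.08)]:
    print(n,tocage(A(u,v,z)))
for r in [(385,66),(645,46),(661,190),(400,213)]: print("rim",tocage(A(*r,.112)))
for y in(.038,.0,-.038,-.076): print("guide",cw(0,y).round(4))
E
```

```text
pinL [  0.9 111.7]
pinR [   0.3 -115. ]
c4 [ 1.1 37.3]
c3 [ 1.2 -0.1]
c2 [  1.2 -38.5]
c1 [  0.1 -76.8]
fitted far end [54.7 75.5]
near [-54.1  75.9]
rim [ 65.9 118.9]
rim [  65.5 -118.4]
rim [ -66.1 -120.4]
rim [-68.7 114.4]
guide [0.5792 0.0141]
guide [ 0.5815 -0.0238]
guide [ 0.5838 -0.0617]
guide [ 0.5861 -0.0997]
```

>>> apply_moves([
  [-0.6,0,-0.2,0.015],
  [-1,0,-0.5,0],
  [-1,0,-0.5,0],
  [-1,0,-0.5,0],
  [-1,0,-0.3,0],
])

```text
clock: 17.95
eef_pos: [0.461, 0.267, 0.2497]
tool_rot: [0.738, 0.675, 0.001, 0.0]
ft_force: [0.9, -1.3, -0.9]
grip_width: 0.0208
grasp_force: 0.0
```

>>> apply_moves([
  [-1,0.1,0,0],
  [-1,0.2,0,0],
  [-1,0.2,0,0],
  [-1,0.2,0,0],
  [-1,0.2,0,0],
])

```text
clock: 18.37
eef_pos: [0.4695, 0.1655, 0.2488]
tool_rot: [0.738, 0.675, 0.0, 0.0]
ft_force: [-0.6, 0.0, -0.0]
grip_width: 0.0204
grasp_force: 0.0
```

>>> apply_moves([
  [-1,0.2,0,0],
  [-1,0.2,0,0],
  [-1,0.2,0,0],
  [-1,0.2,0,0],
  [-1,0.2,0,0],
])

```text
clock: 18.78
eef_pos: [0.4803, 0.0641, 0.2488]
tool_rot: [0.738, 0.675, 0.0, 0.0]
ft_force: [0.3, 0.6, -0.5]
grip_width: 0.0205
grasp_force: 0.0
```

>>> apply_moves([
  [-1,0.2,0,0],
  [-1,0.2,0,0],
  [-1,0.2,0,0],
  [-1,0.2,0,0],
  [-1,0.2,0,0],
])

```text
clock: 19.2
eef_pos: [0.4911, -0.0372, 0.2488]
tool_rot: [0.738, 0.675, -0.0, 0.0]
ft_force: [-0.2, 0.6, -0.1]
grip_width: 0.0206
grasp_force: 0.0
```

>>> apply_moves([
  [-1,0.2,0,0],
  [-1,0.2,0,0],
  [-1,0.2,0,0],
  [-1,0.2,0,0],
  [-1,0.2,0,0],
])

```text
clock: 19.62
eef_pos: [0.5019, -0.1385, 0.2488]
tool_rot: [0.738, 0.675, -0.0, 0.0]
ft_force: [0.5, -0.1, 0.0]
grip_width: 0.0206
grasp_force: 0.0
```

>>> apply_moves([
  [-1,0.2,0,0],
  [-1,0.2,0,0],
  [-1,0.2,0,0],
  [-1,0.2,0,0],
  [-1,0.2,0,0],
])

```text
clock: 20.03
eef_pos: [0.5127, -0.2398, 0.2488]
tool_rot: [0.738, 0.675, -0.0, 0.0]
ft_force: [0.8, -0.3, 1.0]
grip_width: 0.0205
grasp_force: 0.0
```

>>> apply_moves([
  [-1,0.2,0,0],
  [-1,0.2,0,0],
  [-1,0.2,0,0],
  [-1,0.2,0,0],
  [-1,0.2,0,0],
])

```text
clock: 20.45
eef_pos: [0.5235, -0.3411, 0.2487]
tool_rot: [0.738, 0.674, -0.0, 0.0]
ft_force: [0.1, -0.1, 0.2]
grip_width: 0.0202
grasp_force: 0.0
```

```bash
python3 -c "
from h import *
go([.5395,-.3656],.102,-5)"
```

```text
t 20.45 pos [ 0.5235 -0.3411  0.2487] psi -5.17 F [ 0.1 -0.1  0.2] w 0.0202 g 0.0 j [-0.58  0.5   0.37  1.44 -0.    1.08]
 roll -0.003  shift [-1.149  0.901  7.337]
```

>>> apply_moves([
  [-0.58,0.45,0.4,0],
  [-0.57,0.45,0.8,0],
  [0,0,1,0],
  [0,0,1,0],
  [0,0,1,0],
])

```text
clock: 20.87
eef_pos: [0.5395, -0.3651, 0.1637]
tool_rot: [0.738, 0.674, -0.0, 0.0]
ft_force: [0.2, 0.1, -0.1]
grip_width: 0.0206
grasp_force: 0.0
```

>>> apply_moves([
  [0,0,0.8,0],
  [0,0,0.4,0],
  [0,0,0.3,0],
  [0,0,0.3,0],
  [0,0,0,0],
])

```text
clock: 21.28
eef_pos: [0.5399, -0.3643, 0.1279]
tool_rot: [0.738, 0.674, -0.0, -0.0]
ft_force: [0.4, 0.2, -0.1]
grip_width: 0.0206
grasp_force: 0.0
```

>>> apply_moves([
  [0,0,0.3,0],
  [0,0,0.3,0],
  [0,0,0.3,0],
  [0,0,0.3,0],
  [0,0,0,0],
])

```text
clock: 21.7
eef_pos: [0.5395, -0.3637, 0.1026]
tool_rot: [0.738, 0.675, -0.0, -0.001]
ft_force: [0.3, 0.2, -0.5]
grip_width: 0.0206
grasp_force: 0.0
```

```bash
python3 -c "
from h import *
go([.5395,-.3656],.102,-5)"
```

```text
t 21.7 pos [ 0.5395 -0.3637  0.1026] psi -5.16 F [ 0.3  0.2 -0.5] w 0.0206 g 0.0 j [-0.59  0.63  0.21  1.15  0.    1.07]
 roll -0.003  shift [-0.095  0.009  0.028]
```

>>> apply_moves([
  [-0.1,0,0,0],
  [0,0,0,0],
  [0,0,0,0],
  [0,0,0,0],
  [0,0,0,0],
])

```text
clock: 22.12
eef_pos: [0.5403, -0.3664, 0.1047]
tool_rot: [0.738, 0.674, 0.0, 0.0]
ft_force: [-0.4, 0.2, -0.7]
grip_width: 0.0205
grasp_force: 0.0
```

>>> apply_moves([
  [0,0,0,0],
  [0,0,0,0],
  [0,0,0,0],
  [0,0,0,0],
  [0,0,0,0],
], claw=1)

```text
clock: 22.53
eef_pos: [0.5403, -0.3664, 0.1048]
tool_rot: [0.738, 0.674, 0.0, 0.0]
ft_force: [-0.0, 0.8, 3.1]
grip_width: 0.0087
grasp_force: 61.3
```

```bash
python3 -c "
from h import *
go([.5395,-.3656],.102,-5)"
```

```text
t 22.53 pos [ 0.5403 -0.3664  0.1048] psi -5.17 F [-0.   0.8  3.1] w 0.0087 g 61.3 j [-0.6   0.63  0.22  1.15  0.    1.07]
 roll -0.003  shift [ 0.037 -0.045  0.138]
```

>>> apply_moves([
  [0,0,-0.2,0],
  [0,0,-0.5,0],
  [0,0,-0.8,0],
  [0,0,-0.9,0],
  [0,0,-1,0],
])

```text
clock: 22.95
eef_pos: [0.5395, -0.3658, 0.1724]
tool_rot: [0.738, 0.675, -0.0, -0.001]
ft_force: [0.4, 0.1, -1.6]
grip_width: 0.0085
grasp_force: 60.8
```

>>> apply_moves([
  [0,0,-1,0],
  [0,0,-1,0],
  [0,0,-1,0],
  [0,0,-0.6,0],
  [0,0,0,-0.05],
])

```text
clock: 23.37
eef_pos: [0.5413, -0.367, 0.2489]
tool_rot: [0.72, 0.694, 0.001, 0.003]
ft_force: [0.9, -0.8, -1.2]
grip_width: 0.0088
grasp_force: 60.9
```

>>> apply_moves([
  [0,0,0,-0.1],
  [0,0,0,-0.11],
  [0,0,0,-0.11],
  [0,0,0,-0.11],
  [0,0,0,-0.11],
])

```text
clock: 23.78
eef_pos: [0.5399, -0.3661, 0.2446]
tool_rot: [0.496, 0.868, 0.0, -0.0]
ft_force: [0.4, -0.0, -1.2]
grip_width: 0.0087
grasp_force: 60.8
```

>>> apply_moves([
  [0,0,0,-0.11],
  [0,0,0,-0.11],
  [0,0,0,-0.11],
  [0,0,0,-0.11],
  [0,0,0,-0.11],
])

```text
clock: 24.2
eef_pos: [0.5399, -0.3661, 0.2446]
tool_rot: [0.229, 0.973, 0.0, -0.0]
ft_force: [-0.3, -0.3, -1.1]
grip_width: 0.0084
grasp_force: 60.8
```

>>> apply_moves([
  [0,0,0,-0.11],
  [0,0,0,-0.11],
  [0,0,0,-0.11],
  [0,0,0,-0.11],
  [0,0,0,-0.06],
])

```text
clock: 24.62
eef_pos: [0.5399, -0.3661, 0.2446]
tool_rot: [-0.031, 1.0, 0.0, -0.0]
ft_force: [0.6, 0.0, -1.4]
grip_width: 0.0086
grasp_force: 60.8
```

```bash
python3 -c "
from h import *
go(cw(.0015,.038),.109,93.5)"
```

```text
t 24.62 pos [ 0.5399 -0.3661  0.2446] psi 93.51 F [ 0.6  0.  -1.4] w 0.0086 g 60.8 j [-0.6   0.56  0.46  1.47  0.   -0.66]
 roll 0.0  shift [-3.195 18.858  6.78 ]
```

>>> apply_moves([
  [-0.1,0.6,0,0],
  [-0.16,0.95,0,0],
  [-0.17,1,0,0],
  [-0.17,1,0,0],
  [-0.17,1,0,0],
])

```text
clock: 25.03
eef_pos: [0.5502, -0.2727, 0.2446]
tool_rot: [-0.027, 1.0, 0.0, -0.0]
ft_force: [0.7, -0.4, -1.6]
grip_width: 0.0084
grasp_force: 60.8
```

>>> apply_moves([
  [-0.17,1,0,0],
  [-0.17,1,0,0],
  [-0.17,1,0,0],
  [-0.17,1,0,0],
  [-0.17,1,0,0],
])

```text
clock: 25.45
eef_pos: [0.5614, -0.1717, 0.2447]
tool_rot: [-0.027, 1.0, 0.0, -0.0]
ft_force: [0.5, -0.7, -2.2]
grip_width: 0.0085
grasp_force: 60.8
```

>>> apply_moves([
  [-0.17,1,0,0],
  [-0.17,1,0,0],
  [-0.17,1,0,0],
  [-0.17,1,0,0],
  [-0.17,1,0,0],
])

```text
clock: 25.87
eef_pos: [0.5726, -0.071, 0.2447]
tool_rot: [-0.027, 1.0, 0.0, -0.0]
ft_force: [0.2, -0.7, -1.7]
grip_width: 0.0086
grasp_force: 60.8
```

>>> apply_moves([
  [-0.17,1,0,0],
  [-0.17,1,0,0],
  [-0.16,0.9,0,0],
  [-0.1,0.5,0,0],
  [0,0,0,0],
])

```text
clock: 26.28
eef_pos: [0.581, -0.0018, 0.2445]
tool_rot: [-0.029, 1.0, 0.0, 0.0]
ft_force: [-0.5, -0.3, -1.5]
grip_width: 0.0089
grasp_force: 60.8
```

>>> apply_moves([
  [0,0,0,0],
  [0,0,0,0],
  [0,0,0,0],
  [0,0,0,0],
  [0,0,0,0],
])

```text
clock: 26.7
eef_pos: [0.5811, -0.0053, 0.2443]
tool_rot: [-0.027, 1.0, -0.0, -0.0]
ft_force: [-0.1, 0.3, -1.6]
grip_width: 0.0085
grasp_force: 60.8
```

```bash
python3 -c "
from h import *
go(cw(.0015,.038),.109,93.5)
c=cam('scene');cv2.imwrite('pics/s4.png',cv2.resize(c['image'][120:280,200:360],(600,600),interpolation=cv2.INTER_CUBIC))"
```

```text
t 26.7 pos [ 0.5811 -0.0053  0.2443] psi 93.14 F [-0.1  0.3 -1.6] w 0.0085 g 60.8 j [-0.01  0.41  0.22  1.38 -0.   -0.06]
 roll -0.006  shift [-0.038  0.977  6.766]
```

View pics/s4.png

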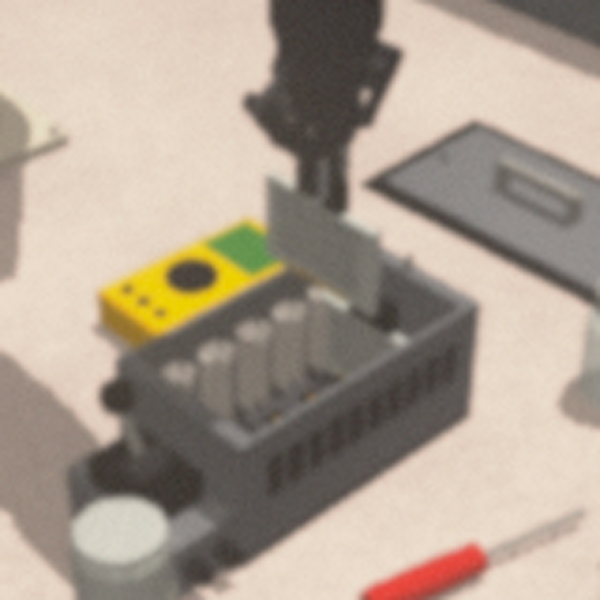

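The card hangs upright above the cage with the lever off. The move stopped 20 mm short, as my numbers added up to; I'll correct and lower to just above the mouth.

>>> apply_moves([
  [-0.04,0.5,0,-0.006],
  [0,0.47,0,0],
  [0,0,0.5,0],
  [0,0,0.6,0],
  [0,0,0.6,0],
])

```text
clock: 27.17
eef_pos: [0.5809, 0.0158, 0.2095]
tool_rot: [-0.032, 0.999, -0.0, 0.0]
ft_force: [-0.4, -0.4, -1.2]
grip_width: 0.0083
grasp_force: 60.8
```

>>> apply_moves([
  [0,0,0.5,0],
  [0,0,0.3,0],
  [0,0,0,0],
  [0,0,0,0],
  [0,0,0,0],
])

```text
clock: 27.58
eef_pos: [0.5813, 0.0151, 0.1949]
tool_rot: [-0.031, 1.0, -0.0, 0.001]
ft_force: [-0.5, 0.1, -0.7]
grip_width: 0.0085
grasp_force: 60.7
```

```bash
python3 -c "
from h import *
go(cw(.0015,.038),.109,93.5)"
```

```text
t 27.58 pos [0.5813 0.0151 0.1949] psi 93.59 F [-0.5  0.1 -0.7] w 0.0085 g 60.7 j [ 0.03  0.43  0.12  1.26 -0.   -0.04]
 roll 0.002  shift [ 0.031 -0.04   4.294]
```

>>> apply_moves([
  [0.03,-0.04,0.15,0],
  [0,0,0.25,0],
  [0,0,0.25,0],
  [0,0,0.25,0],
  [0,0,0.25,0],
])

```text
clock: 28.0
eef_pos: [0.5801, 0.0141, 0.1706]
tool_rot: [-0.031, 1.0, 0.0, -0.0]
ft_force: [0.3, 0.2, -2.3]
grip_width: 0.0083
grasp_force: 60.8
```

>>> apply_moves([
  [0,0,0.2,0],
  [0,0,0.2,0],
  [0,0,0.2,0],
  [0,0,0.2,0],
  [0,0,0.2,0],
])

```text
clock: 28.42
eef_pos: [0.5803, 0.0142, 0.1509]
tool_rot: [-0.031, 1.0, -0.0, 0.0]
ft_force: [-0.3, -0.0, -0.9]
grip_width: 0.0087
grasp_force: 60.8
```

>>> apply_moves([
  [0,0,0.2,0],
  [0,0,0.2,0],
  [0,0,0.2,0],
  [0,0,0.2,0],
  [0,0,0.2,0],
])

```text
clock: 28.83
eef_pos: [0.5803, 0.0142, 0.1309]
tool_rot: [-0.031, 1.0, -0.0, 0.0]
ft_force: [-1.1, -0.0, -0.9]
grip_width: 0.0086
grasp_force: 60.8
```

>>> apply_moves([
  [0,0,0.18,0],
  [0,0,0.18,0],
  [0,0,0.18,0],
  [0,0,0.15,0],
  [0,0,0.15,0],
])

```text
clock: 29.25
eef_pos: [0.5803, 0.0142, 0.1142]
tool_rot: [-0.031, 1.0, 0.0, -0.0]
ft_force: [0.2, 0.7, -0.9]
grip_width: 0.0089
grasp_force: 60.8
```

>>> apply_moves([
  [0,0,0.1,0],
  [0,0,0.07,0],
  [0,0,0.05,0],
  [0,0,0,0],
  [0,0,0,0],
])

```text
clock: 29.67
eef_pos: [0.5804, 0.0142, 0.1102]
tool_rot: [-0.031, 1.0, 0.0, 0.0]
ft_force: [0.3, -0.4, -1.7]
grip_width: 0.0086
grasp_force: 60.8
```

>>> apply_moves([
  [0,0,0.04,0],
  [0,0,0.04,0],
  [0,0,0.04,0],
  [0,0,0,0],
  [0,0,0,0],
])

```text
clock: 30.08
eef_pos: [0.5805, 0.0142, 0.1087]
tool_rot: [-0.031, 1.0, 0.0, 0.001]
ft_force: [-2.4, -0.2, 5.6]
grip_width: 0.0083
grasp_force: 61.6
```

>>> apply_moves([
  [0,0,0.04,0],
  [0,0,0.04,0],
  [0,0,0,0],
  [0,0,0,0],
  [0,0,0,0],
])

```text
clock: 30.5
eef_pos: [0.5806, 0.0142, 0.1087]
tool_rot: [-0.031, 1.0, -0.0, 0.001]
ft_force: [-5.1, -0.3, 13.3]
grip_width: 0.0088
grasp_force: 63.0
```

>>> apply_moves([
  [0,0,-0.1,0],
  [0,0,0,0],
  [0,0,0,0],
  [0,0,0,0],
  [0,0,-0.2,0],
], claw=0.76)

```text
clock: 30.92
eef_pos: [0.5795, 0.0142, 0.1109]
tool_rot: [-0.031, 1.0, 0.0, -0.001]
ft_force: [-0.3, 0.4, 0.4]
grip_width: 0.0203
grasp_force: 0.0
```

>>> apply_moves([
  [0,0,-0.6,0],
  [0,0,-1,0],
  [0,0,-1,0],
  [0,0,-1,0],
  [0,0,-1,0],
])

```text
clock: 31.33
eef_pos: [0.5801, 0.0142, 0.2049]
tool_rot: [-0.031, 1.0, -0.0, -0.0]
ft_force: [0.6, -0.0, 0.0]
grip_width: 0.0207
grasp_force: 0.0
```

>>> apply_moves([
  [0,0,-0.8,0],
  [0.2,-0.7,-0.4,0],
  [0.27,-1,0,0],
  [0.27,-1,0,0],
  [0.27,-1,0,0],
])

```text
clock: 31.75
eef_pos: [0.5641, -0.0623, 0.2278]
tool_rot: [-0.032, 1.0, -0.0, -0.0]
ft_force: [0.2, -0.2, -0.5]
grip_width: 0.0205
grasp_force: 0.0
```

>>> apply_moves([
  [0.27,-1,0,0],
  [0.27,-1,0,0],
  [0.27,-1,0,0],
  [0.27,-1,0,0],
  [0.27,-1,0,0],
])

```text
clock: 32.17
eef_pos: [0.543, -0.1642, 0.2275]
tool_rot: [-0.031, 1.0, 0.0, -0.001]
ft_force: [0.4, -0.2, -0.2]
grip_width: 0.0205
grasp_force: 0.0
```

>>> apply_moves([
  [0.27,-1,0,0],
  [0.27,-1,0,0],
  [0.27,-1,0,0],
  [0.27,-1,0,0],
  [0.27,-1,0,0],
])

```text
clock: 32.58
eef_pos: [0.5222, -0.2656, 0.2274]
tool_rot: [-0.031, 1.0, 0.0, -0.001]
ft_force: [-0.4, 0.5, -0.8]
grip_width: 0.0208
grasp_force: 0.0
```

>>> apply_moves([
  [0.27,-1,0,0],
  [0.27,-1,0,0],
  [0.27,-1,0,0],
  [0.27,-1,0,0.05],
  [0.27,-0.8,0,0.1],
])

```text
clock: 33.0
eef_pos: [0.5003, -0.3633, 0.2272]
tool_rot: [0.049, 0.999, 0.0, -0.001]
ft_force: [0.1, -0.1, -0.6]
grip_width: 0.0204
grasp_force: 0.0
```

>>> apply_moves([
  [0,0,0,0.11],
  [0,0,0,0.11],
  [0,0,0,0.11],
  [0,0,0,0.11],
  [0,0,0,0.11],
])

```text
clock: 33.42
eef_pos: [0.5005, -0.3619, 0.2273]
tool_rot: [0.332, 0.943, 0.0, -0.001]
ft_force: [0.3, -0.7, 0.5]
grip_width: 0.0204
grasp_force: 0.0
```

>>> apply_moves([
  [0,0,0,0.11],
  [0,0,0,0.11],
  [0,0,0,0.11],
  [0,0,0,0.11],
  [0,0,0,0.11],
])

```text
clock: 33.83
eef_pos: [0.5005, -0.3618, 0.2273]
tool_rot: [0.586, 0.81, -0.0, -0.001]
ft_force: [0.3, -1.2, 0.0]
grip_width: 0.0206
grasp_force: 0.0
```

>>> apply_moves([
  [0,0,0,0.11],
  [0,0,0,0.11],
  [0,0,0,0.11],
  [0,0,0,0.06],
  [0,0,0,0],
])

```text
clock: 34.25
eef_pos: [0.5006, -0.3617, 0.2274]
tool_rot: [0.737, 0.676, -0.0, -0.001]
ft_force: [0.6, 0.3, -0.3]
grip_width: 0.0202
grasp_force: 0.0
```

```bash
python3 -c "
from h import *
go([.5014,-.3611],.104,-5)"
```

```text
t 34.25 pos [ 0.5006 -0.3617  0.2274] psi -4.9 F [ 0.6  0.3 -0.3] w 0.0202 g 0.0 j [-0.63  0.49  0.3   1.38 -0.    1.03]
 roll 0.002  shift [0.034 0.035 6.169]
```

>>> apply_moves([
  [0.03,0.05,0.5,0],
  [0,0,0.9,0],
  [0,0,1,0],
  [0,0,1,0],
  [0,0,0.8,0],
])

```text
clock: 34.67
eef_pos: [0.5016, -0.3603, 0.1414]
tool_rot: [0.736, 0.677, -0.0, -0.001]
ft_force: [-0.3, 0.1, -1.1]
grip_width: 0.0206
grasp_force: 0.0
```

>>> apply_moves([
  [0,0,0.5,0],
  [0,0,0.4,0],
  [0,0,0.4,0],
  [0,0,0.35,0],
  [0,0,0.28,0],
])

```text
clock: 35.08
eef_pos: [0.5028, -0.3609, 0.1052]
tool_rot: [0.736, 0.677, 0.0, 0.0]
ft_force: [0.6, 0.0, 0.6]
grip_width: 0.0207
grasp_force: 0.0
```

>>> apply_moves([
  [0,0,0,0],
  [0,0,0,0],
  [0,0,0,0],
  [0,0,0,0],
  [0,0,0,0],
])

```text
clock: 35.5
eef_pos: [0.503, -0.3609, 0.1062]
tool_rot: [0.736, 0.677, 0.0, 0.001]
ft_force: [-0.2, 0.8, 0.1]
grip_width: 0.0206
grasp_force: 0.0
```

>>> apply_moves([
  [0,0,0,0],
  [0,0,0,0],
  [0,0,0,0],
  [0,0,0,0],
  [0,0,0,0],
], claw=1)

```text
clock: 35.92
eef_pos: [0.5029, -0.3609, 0.1062]
tool_rot: [0.736, 0.677, 0.0, 0.001]
ft_force: [-0.2, 0.5, 4.4]
grip_width: 0.0088
grasp_force: 61.7
```

```bash
python3 -c "
from h import *
go([.5014,-.3611],.104,-5)"
```

```text
t 35.92 pos [ 0.5029 -0.3609  0.1062] psi -4.81 F [-0.2  0.5  4.4] w 0.0088 g 61.7 j [-0.62  0.57  0.1   1.11 -0.    1.03]
 roll 0.003  shift [-0.016 -0.074  0.11 ]
```

>>> apply_moves([
  [0,0,-0.2,0],
  [0,0,-0.5,0],
  [0,0,-0.8,0],
  [0,0,-0.9,0],
  [0,0,-1,0],
])

```text
clock: 36.33
eef_pos: [0.502, -0.3601, 0.1733]
tool_rot: [0.736, 0.677, -0.0, -0.001]
ft_force: [0.3, 0.7, -1.5]
grip_width: 0.0084
grasp_force: 60.7
```

>>> apply_moves([
  [0,0,-1,0],
  [0,0,-1,0],
  [0,0,-1,0],
  [0,0,-0.6,0],
  [0,0,0,-0.05],
])

```text
clock: 36.75
eef_pos: [0.5038, -0.3614, 0.2495]
tool_rot: [0.718, 0.696, 0.001, 0.003]
ft_force: [-0.1, -0.3, -1.7]
grip_width: 0.0083
grasp_force: 60.9
```

>>> apply_moves([
  [0,0,0,-0.1],
  [0,0,0,-0.11],
  [0,0,0,-0.11],
  [0,0,0,-0.11],
  [0,0,0,-0.11],
])

```text
clock: 37.17
eef_pos: [0.5024, -0.3604, 0.2454]
tool_rot: [0.493, 0.87, 0.0, -0.001]
ft_force: [0.1, -0.5, -1.9]
grip_width: 0.0083
grasp_force: 60.8
```

>>> apply_moves([
  [0,0,0,-0.11],
  [0,0,0,-0.11],
  [0,0,0,-0.11],
  [0,0,0,-0.11],
  [0,0,0,-0.11],
])

```text
clock: 37.58
eef_pos: [0.5024, -0.3604, 0.2454]
tool_rot: [0.226, 0.974, 0.0, -0.001]
ft_force: [0.7, 0.2, -1.3]
grip_width: 0.0085
grasp_force: 60.8
```

>>> apply_moves([
  [0,0,0,-0.11],
  [0,0,0,-0.11],
  [0,0,0,-0.11],
  [0,0,0,-0.11],
  [0,0,0,-0.06],
])

```text
clock: 38.0
eef_pos: [0.5023, -0.3604, 0.2454]
tool_rot: [-0.034, 0.999, 0.0, -0.001]
ft_force: [-0.5, -0.4, -3.0]
grip_width: 0.0088
grasp_force: 60.8
```

```bash
python3 -c "
from h import *
go(cw(.0006,0),.1102,93.5)"
```

```text
t 38.0 pos [ 0.5023 -0.3604  0.2454] psi 93.88 F [-0.5 -0.4 -3. ] w 0.0088 g 60.8 j [-0.62  0.49  0.34  1.43  0.   -0.69]
 roll 0.006  shift [-5.008 16.556  6.758]
```

>>> apply_moves([
  [-0.18,0.6,0,0.006],
  [-0.27,0.9,0,0],
  [-0.3,1,0,0],
  [-0.3,1,0,0],
  [-0.3,1,0,0],
])

```text
clock: 38.42
eef_pos: [0.5242, -0.2683, 0.2454]
tool_rot: [-0.028, 1.0, 0.0, -0.001]
ft_force: [-0.0, -0.4, -2.4]
grip_width: 0.0082
grasp_force: 60.8
```

>>> apply_moves([
  [-0.3,1,0,0],
  [-0.3,1,0,0],
  [-0.3,1,0,0],
  [-0.3,1,0,0],
  [-0.3,1,0,0],
])

```text
clock: 38.83
eef_pos: [0.5486, -0.1666, 0.2455]
tool_rot: [-0.028, 1.0, 0.0, -0.0]
ft_force: [-0.0, -0.4, -1.6]
grip_width: 0.0084
grasp_force: 60.8
```

>>> apply_moves([
  [-0.3,1,0,0],
  [-0.3,1,0,0],
  [-0.3,1,0,0],
  [-0.3,1,0,0],
  [-0.3,1,0,0],
])

```text
clock: 39.25
eef_pos: [0.5729, -0.0651, 0.2455]
tool_rot: [-0.028, 1.0, 0.0, -0.0]
ft_force: [-0.7, -0.7, -1.8]
grip_width: 0.0083
grasp_force: 60.8
```

>>> apply_moves([
  [-0.3,1,0,0],
  [-0.22,0.7,0,0],
  [-0.13,0.36,0,0],
  [0,0,0.4,0],
  [0,0,0.6,0],
])

```text
clock: 39.67
eef_pos: [0.5846, -0.0245, 0.2262]
tool_rot: [-0.028, 1.0, -0.0, 0.001]
ft_force: [0.9, -0.2, -2.0]
grip_width: 0.0087
grasp_force: 60.8
```

>>> apply_moves([
  [0,0,0.6,0],
  [0,0,0.5,0],
  [0,0,0.2,0],
  [0,0,0,0],
  [0,0,0,0],
])

```text
clock: 40.08
eef_pos: [0.5836, -0.0249, 0.1994]
tool_rot: [-0.028, 1.0, -0.0, -0.0]
ft_force: [0.3, 0.7, -1.7]
grip_width: 0.0082
grasp_force: 60.7
```

```bash
python3 -c "
from h import *
go(cw(.0006,0),.1102,93.5)"
```

```text
t 40.08 pos [ 0.5836 -0.0249  0.1994] psi 93.18 F [ 0.3  0.7 -1.7] w 0.0082 g 60.7 j [-0.04  0.43  0.14  1.28 -0.   -0.1 ]
 roll -0.005  shift [0.072 0.062 4.46 ]
```

>>> apply_moves([
  [0.07,0.06,0.15,-0.005],
  [0,0,0.25,0],
  [0,0,0.25,0],
  [0,0,0.25,0],
  [0,0,0.25,0],
])

```text
clock: 40.5
eef_pos: [0.5822, -0.0232, 0.176]
tool_rot: [-0.031, 1.0, -0.0, -0.0]
ft_force: [-0.5, 0.1, -1.5]
grip_width: 0.0084
grasp_force: 60.8
```

>>> apply_moves([
  [0,0,0.25,0],
  [0,0,0.25,0],
  [0,0,0.25,0],
  [0,0,0.25,0],
  [0,0,0.25,0],
])

```text
clock: 40.92
eef_pos: [0.5819, -0.0232, 0.1507]
tool_rot: [-0.031, 1.0, 0.0, -0.001]
ft_force: [-1.9, 1.1, -1.4]
grip_width: 0.0086
grasp_force: 60.9
```

>>> apply_moves([
  [0,0,0.22,0],
  [0,0,0.22,0],
  [0,0,0.22,0],
  [0,0,0.22,0],
  [0,0,0.22,0],
])

```text
clock: 41.33
eef_pos: [0.5818, -0.0233, 0.129]
tool_rot: [-0.031, 1.0, -0.0, -0.001]
ft_force: [-4.6, -0.3, -0.1]
grip_width: 0.0088
grasp_force: 61.0
```

>>> apply_moves([
  [0,0,0.18,0],
  [0,0,0.18,0],
  [0,0,0.15,0],
  [0,0,0.12,0],
  [0,0,0.1,0],
])

```text
clock: 41.75
eef_pos: [0.5817, -0.0233, 0.1145]
tool_rot: [-0.031, 1.0, -0.0, -0.001]
ft_force: [-4.9, 0.5, 2.5]
grip_width: 0.0085
grasp_force: 61.2
```

>>> apply_moves([
  [0,0,0.05,0],
  [0,0,0.05,0],
  [0,0,0.05,0],
  [0,0,0,0],
  [0,0,0,0],
])

```text
clock: 42.17
eef_pos: [0.5817, -0.0232, 0.1116]
tool_rot: [-0.031, 1.0, 0.0, -0.001]
ft_force: [-5.3, -0.5, 1.5]
grip_width: 0.0087
grasp_force: 61.1
```

>>> apply_moves([
  [0,0,0.04,0],
  [0,0,0.04,0],
  [0,0,0.03,0],
  [0,0,0,0],
  [0,0,0,0],
])

```text
clock: 42.58
eef_pos: [0.5817, -0.0233, 0.1102]
tool_rot: [-0.031, 1.0, -0.0, -0.0]
ft_force: [-7.1, -0.1, 4.6]
grip_width: 0.0088
grasp_force: 61.8
```

>>> apply_moves([
  [0,0,0.03,0],
  [0,0,0.03,0],
  [0,0,0,0],
  [0,0,0,0],
  [0,0,0,0],
])

```text
clock: 43.0
eef_pos: [0.5817, -0.0233, 0.1102]
tool_rot: [-0.031, 1.0, -0.0, -0.0]
ft_force: [-9.4, -0.0, 10.5]
grip_width: 0.0082
grasp_force: 62.6
```

>>> apply_moves([
  [0,0,-0.07,0],
  [0,0,0,0],
  [0,0,0,0],
  [0,0,0,0],
  [0,0,-0.2,0],
], claw=0.76)

```text
clock: 43.42
eef_pos: [0.5823, -0.0232, 0.1132]
tool_rot: [-0.031, 1.0, 0.0, -0.0]
ft_force: [0.4, -0.7, -1.1]
grip_width: 0.0209
grasp_force: 0.0
```

>>> apply_moves([
  [0,0,-0.6,0],
  [0,0,-1,0],
  [0,0,-1,0],
  [0,0,-1,0],
  [0,0,-1,0],
])

```text
clock: 43.83
eef_pos: [0.5825, -0.0232, 0.207]
tool_rot: [-0.031, 1.0, 0.0, 0.0]
ft_force: [-0.2, 0.5, -0.3]
grip_width: 0.021
grasp_force: 0.0
```

>>> apply_moves([
  [0,0,-0.8,0],
  [0.3,-0.7,-0.4,0],
  [0.42,-1,0,0],
  [0.42,-1,0,0],
  [0.42,-1,0,0],
])

```text
clock: 44.25
eef_pos: [0.5559, -0.0996, 0.2305]
tool_rot: [-0.031, 1.0, -0.0, 0.001]
ft_force: [0.5, -0.2, 0.2]
grip_width: 0.0207
grasp_force: 0.0
```

>>> apply_moves([
  [0.42,-1,0,0],
  [0.42,-1,0,0],
  [0.42,-1,0,0],
  [0.42,-1,0,0],
  [0.42,-1,0,0],
])

```text
clock: 44.67
eef_pos: [0.5198, -0.2024, 0.2302]
tool_rot: [-0.031, 1.0, -0.0, 0.0]
ft_force: [-0.8, -0.6, 1.7]
grip_width: 0.0206
grasp_force: 0.0
```

>>> apply_moves([
  [0.42,-1,0,0],
  [0.42,-1,0,0],
  [0.42,-1,0,0],
  [0.42,-1,0,0],
  [0.42,-1,0,0],
])

```text
clock: 45.08
eef_pos: [0.484, -0.3049, 0.2301]
tool_rot: [-0.031, 1.0, -0.0, 0.0]
ft_force: [-0.2, 0.5, 0.2]
grip_width: 0.0205
grasp_force: 0.0
```

>>> apply_moves([
  [0.42,-1,0,0],
  [0.42,-1,0,0],
  [0.28,-0.6,0,0],
  [0,0,0,0.06],
  [0,0,0,0.11],
])

```text
clock: 45.5
eef_pos: [0.4647, -0.3581, 0.2298]
tool_rot: [0.061, 0.998, 0.0, 0.0]
ft_force: [-0.4, -0.6, -0.3]
grip_width: 0.0207
grasp_force: 0.0
```

>>> apply_moves([
  [0,0,0,0.11],
  [0,0,0,0.11],
  [0,0,0,0.11],
  [0,0,0,0.11],
  [0,0,0,0.11],
])

```text
clock: 45.92
eef_pos: [0.4653, -0.3569, 0.23]
tool_rot: [0.342, 0.94, 0.0, 0.0]
ft_force: [-0.1, 0.0, -0.4]
grip_width: 0.0205
grasp_force: 0.0
```

>>> apply_moves([
  [0,0,0,0.11],
  [0,0,0,0.11],
  [0,0,0,0.11],
  [0,0,0,0.11],
  [0,0,0,0.11],
])

```text
clock: 46.33
eef_pos: [0.4653, -0.3569, 0.23]
tool_rot: [0.595, 0.804, 0.0, 0.0]
ft_force: [0.0, -0.1, 0.2]
grip_width: 0.0206
grasp_force: 0.0
```

>>> apply_moves([
  [0,0,0,0.11],
  [0,0,0,0.11],
  [0,0,0,0.11],
  [0,0,0,0.04],
  [0,0,0,0],
])

```text
clock: 46.75
eef_pos: [0.4653, -0.3569, 0.23]
tool_rot: [0.737, 0.676, 0.0, 0.0]
ft_force: [-1.7, 0.0, 0.3]
grip_width: 0.0208
grasp_force: 0.0
```

```bash
python3 -c "
from h import *
go([.4643,-.3576],.105,-5)"
```

```text
t 46.75 pos [ 0.4653 -0.3569  0.23  ] psi -4.88 F [-1.7  0.   0.3] w 0.0208 g 0.0 j [-0.65  0.42  0.2   1.35  0.    1.  ]
 roll 0.002  shift [-0.04  -0.046  6.248]
```

>>> apply_moves([
  [-0.03,-0.04,0.5,0],
  [0,0,0.9,0],
  [0,0,1,0],
  [0,0,1,0],
  [0,0,0.8,0],
])

```text
clock: 47.17
eef_pos: [0.4635, -0.357, 0.1436]
tool_rot: [0.736, 0.677, -0.0, -0.001]
ft_force: [-0.9, 1.0, -0.1]
grip_width: 0.0204
grasp_force: 0.0
```

>>> apply_moves([
  [0,0,0.5,0],
  [0,0,0.4,0],
  [0,0,0.4,0],
  [0,0,0.4,0],
  [0,0,0.33,0],
])

```text
clock: 47.58
eef_pos: [0.4645, -0.3578, 0.105]
tool_rot: [0.736, 0.677, 0.0, 0.0]
ft_force: [0.5, 0.0, 0.5]
grip_width: 0.0207
grasp_force: 0.0
```

>>> apply_moves([
  [0,0,0,0],
  [0,0,0,0],
  [0,0,0,0],
  [0,0,0,0],
  [0,0,0,0],
])

```text
clock: 48.0
eef_pos: [0.4645, -0.3579, 0.106]
tool_rot: [0.737, 0.676, 0.0, 0.001]
ft_force: [0.0, -0.5, -0.4]
grip_width: 0.0204
grasp_force: 0.0
```

>>> apply_moves([
  [0,0,0,0],
  [0,0,0,0],
  [0,0,0,0],
  [0,0,0,0],
  [0,0,0,0],
], claw=1)

```text
clock: 48.42
eef_pos: [0.4645, -0.3579, 0.106]
tool_rot: [0.737, 0.676, 0.0, 0.001]
ft_force: [-0.0, 0.4, 5.1]
grip_width: 0.0086
grasp_force: 62.0
```

```bash
python3 -c "
from h import *
go([.4643,-.3576],.105,-5)"
```

```text
t 48.42 pos [ 0.4645 -0.3579  0.106 ] psi -4.87 F [-0.   0.4  5.1] w 0.0086 g 62.0 j [-0.66  0.51  0.    1.06 -0.    1.  ]
 roll 0.002  shift [ 0.014 -0.013  0.05 ]
```

>>> apply_moves([
  [0,0,-0.2,0],
  [0,0,-0.5,0],
  [0,0,-0.8,0],
  [0,0,-0.9,0],
  [0,0,-1,0],
])

```text
clock: 48.83
eef_pos: [0.4634, -0.357, 0.1733]
tool_rot: [0.736, 0.676, -0.0, -0.001]
ft_force: [-0.4, -0.2, -0.4]
grip_width: 0.0082
grasp_force: 61.3
```

>>> apply_moves([
  [0,0,-1,0],
  [0,0,-1,0],
  [0,0,-1,0],
  [0,0,-0.6,0],
  [0,0,0,-0.05],
])

```text
clock: 49.25
eef_pos: [0.4652, -0.3584, 0.2492]
tool_rot: [0.718, 0.696, 0.0, 0.003]
ft_force: [0.1, -0.1, -1.8]
grip_width: 0.0086
grasp_force: 61.4
```

>>> apply_moves([
  [0,0,0,-0.1],
  [0,0,0,-0.11],
  [0,0,0,-0.11],
  [0,0,0,-0.11],
  [0,0,0,-0.11],
])

```text
clock: 49.67
eef_pos: [0.4638, -0.3573, 0.2454]
tool_rot: [0.493, 0.87, 0.0, -0.001]
ft_force: [0.3, -0.4, -1.0]
grip_width: 0.0084
grasp_force: 61.3
```

>>> apply_moves([
  [0,0,0,-0.11],
  [0,0,0,-0.11],
  [0,0,0,-0.11],
  [0,0,0,-0.11],
  [0,0,0,-0.11],
])

```text
clock: 50.08
eef_pos: [0.4638, -0.3573, 0.2453]
tool_rot: [0.226, 0.974, 0.0, -0.001]
ft_force: [-0.4, -0.2, -1.5]
grip_width: 0.0084
grasp_force: 61.3
```

>>> apply_moves([
  [0,0,0,-0.11],
  [0,0,0,-0.11],
  [0,0,0,-0.11],
  [0,0,0,-0.11],
  [0,0,0,-0.06],
])

```text
clock: 50.5
eef_pos: [0.4638, -0.3573, 0.2453]
tool_rot: [-0.033, 0.999, 0.0, -0.001]
ft_force: [0.6, 0.1, -1.0]
grip_width: 0.0081
grasp_force: 61.3
```

```bash
python3 -c "
from h import *
go(cw(-.0001,-.038),.110,93.5)"
```

```text
t 50.5 pos [ 0.4638 -0.3573  0.2453] psi 93.81 F [ 0.6  0.1 -1. ] w 0.0081 g 61.3 j [-0.66  0.42  0.23  1.39 -0.   -0.72]
 roll 0.005  shift [-6.889 14.385  6.767]
```

>>> apply_moves([
  [-0.29,0.6,0,0],
  [-0.43,0.9,0,0],
  [-0.48,1,0,0],
  [-0.48,1,0,0],
  [-0.48,1,0,0],
])

```text
clock: 50.92
eef_pos: [0.5018, -0.2633, 0.2454]
tool_rot: [-0.03, 1.0, 0.0, -0.0]
ft_force: [0.0, -0.5, -1.3]
grip_width: 0.0088
grasp_force: 61.3
```

>>> apply_moves([
  [-0.48,1,0,0],
  [-0.48,1,0,0],
  [-0.48,1,0,0],
  [-0.48,1,0,0],
  [-0.48,1,0,0],
])

```text
clock: 51.33
eef_pos: [0.5435, -0.1603, 0.2454]
tool_rot: [-0.03, 1.0, 0.0, -0.0]
ft_force: [-0.2, -0.3, -1.3]
grip_width: 0.0084
grasp_force: 61.3
```

>>> apply_moves([
  [-0.48,1,0,0],
  [-0.48,1,0,0],
  [-0.48,1,0,0],
  [-0.48,1,0,0],
  [-0.29,0.6,0,0],
])

```text
clock: 51.75
eef_pos: [0.5822, -0.0648, 0.2453]
tool_rot: [-0.031, 1.0, 0.001, -0.0]
ft_force: [-0.7, -1.1, -0.9]
grip_width: 0.0086
grasp_force: 61.3
```

>>> apply_moves([
  [-0.12,0.28,0,0],
  [0,0,0.4,0],
  [0,0,0.6,0],
  [0,0,0.6,0],
  [0,0,0.5,0],
])

```text
clock: 52.17
eef_pos: [0.5831, -0.0631, 0.2019]
tool_rot: [-0.03, 1.0, -0.0, -0.001]
ft_force: [0.9, 0.3, -1.9]
grip_width: 0.008
grasp_force: 61.3
```

>>> apply_moves([
  [0,0,0.2,0],
  [0,0,0,0],
  [0,0,0,0],
  [0,0,0,0],
  [0,0,0,0],
])

```text
clock: 52.58
eef_pos: [0.5845, -0.0623, 0.2002]
tool_rot: [-0.031, 1.0, -0.0, 0.001]
ft_force: [-0.3, 1.1, -1.8]
grip_width: 0.009
grasp_force: 61.3
```

```bash
python3 -c "
from h import *
go(cw(-.0001,-.038),.110,93.5)"
```

```text
t 52.58 pos [ 0.5845 -0.0623  0.2002] psi 93.51 F [-0.3  1.1 -1.8] w 0.009 g 61.3 j [-0.11  0.44  0.15  1.28 -0.   -0.17]
 roll 0.0  shift [0.038 0.029 4.51 ]
```

>>> apply_moves([
  [0.04,0.03,0.2,0],
  [0,0,0.25,0],
  [0,0,0.25,0],
  [0,0,0.25,0],
  [0,0,0.25,0],
])

```text
clock: 53.0
eef_pos: [0.5829, -0.0614, 0.1745]
tool_rot: [-0.031, 1.0, 0.0, -0.0]
ft_force: [0.1, 0.1, -1.7]
grip_width: 0.0083
grasp_force: 61.3
```

>>> apply_moves([
  [0,0,0.25,0],
  [0,0,0.25,0],
  [0,0,0.25,0],
  [0,0,0.25,0],
  [0,0,0.25,0],
])

```text
clock: 53.42
eef_pos: [0.5832, -0.0615, 0.1498]
tool_rot: [-0.031, 1.0, 0.0, -0.0]
ft_force: [-0.5, 0.5, -1.8]
grip_width: 0.0083
grasp_force: 61.3
```

>>> apply_moves([
  [0,0,0.22,0],
  [0,0,0.22,0],
  [0,0,0.22,0],
  [0,0,0.22,0],
  [0,0,0.22,0],
])

```text
clock: 53.83
eef_pos: [0.5832, -0.0615, 0.1279]
tool_rot: [-0.031, 1.0, -0.0, 0.0]
ft_force: [0.1, 0.7, -1.3]
grip_width: 0.0088
grasp_force: 61.3
```

>>> apply_moves([
  [0,0,0.18,0],
  [0,0,0.18,0],
  [0,0,0.15,0],
  [0,0,0.12,0],
  [0,0,0.1,0],
])

```text
clock: 54.25
eef_pos: [0.5832, -0.0615, 0.1135]
tool_rot: [-0.031, 1.0, 0.0, -0.0]
ft_force: [0.1, -0.2, -2.0]
grip_width: 0.0086
grasp_force: 61.3
```

>>> apply_moves([
  [0,0,0.05,0],
  [0,0,0.05,0],
  [0,0,0.05,0],
  [0,0,0,0],
  [0,0,0,0],
])

```text
clock: 54.67
eef_pos: [0.5832, -0.0615, 0.1108]
tool_rot: [-0.031, 1.0, -0.0, 0.0]
ft_force: [-0.3, -0.1, -1.3]
grip_width: 0.0086
grasp_force: 61.3
```

>>> apply_moves([
  [0,0,0.04,0],
  [0,0,0.04,0],
  [0,0,0.03,0],
  [0,0,0,0],
  [0,0,0,0],
])

```text
clock: 55.08
eef_pos: [0.5834, -0.0616, 0.11]
tool_rot: [-0.031, 1.0, -0.0, 0.001]
ft_force: [-2.7, 0.9, 6.2]
grip_width: 0.0084
grasp_force: 62.3
```

>>> apply_moves([
  [0,0,0.03,0],
  [0,0,0.03,0],
  [0,0,0,0],
  [0,0,0,0],
  [0,0,0,0],
])

```text
clock: 55.5
eef_pos: [0.5834, -0.0616, 0.11]
tool_rot: [-0.031, 1.0, -0.0, 0.001]
ft_force: [-3.6, 0.8, 12.4]
grip_width: 0.0084
grasp_force: 63.1
```

>>> apply_moves([
  [0,0,-0.07,0],
  [0,0,0,0],
  [0,0,0,0],
  [0,0,0,0],
  [0,0,-0.2,0],
], claw=0.76)

```text
clock: 55.92
eef_pos: [0.5824, -0.0614, 0.1116]
tool_rot: [-0.031, 1.0, 0.0, -0.001]
ft_force: [-0.9, -0.2, -0.9]
grip_width: 0.0204
grasp_force: 0.0
```

>>> apply_moves([
  [0,0,-0.6,0],
  [0,0,-1,0],
  [0,0,-1,0],
  [0,0,-1,0],
  [0,0,-1,0],
])

```text
clock: 56.33
eef_pos: [0.583, -0.0615, 0.2056]
tool_rot: [-0.031, 1.0, 0.0, -0.0]
ft_force: [0.4, -0.8, -0.1]
grip_width: 0.0207
grasp_force: 0.0
```

>>> apply_moves([
  [0,0,-0.8,0],
  [0.43,-0.7,-0.4,0],
  [0.61,-1,0,0],
  [0.61,-1,0,0],
  [0.61,-1,0,0],
])

```text
clock: 56.75
eef_pos: [0.5423, -0.1387, 0.229]
tool_rot: [-0.031, 1.0, -0.0, 0.0]
ft_force: [0.2, 0.2, -0.1]
grip_width: 0.0206
grasp_force: 0.0
```

>>> apply_moves([
  [0.61,-1,0,0],
  [0.61,-1,0,0],
  [0.61,-1,0,0],
  [0.61,-1,0,0],
  [0.61,-1,0,0],
])

```text
clock: 57.17
eef_pos: [0.4873, -0.2427, 0.2288]
tool_rot: [-0.031, 1.0, 0.0, -0.0]
ft_force: [0.3, -0.6, 1.0]
grip_width: 0.0203
grasp_force: 0.0
```

>>> apply_moves([
  [0.61,-1,0,0],
  [0.61,-1,0,0],
  [0.61,-1,0,0],
  [0.61,-1,0,0],
  [0.61,-1,0,0],
])

```text
clock: 57.58
eef_pos: [0.4325, -0.3462, 0.2288]
tool_rot: [-0.031, 1.0, 0.0, 0.0]
ft_force: [1.2, -0.2, -0.0]
grip_width: 0.0205
grasp_force: 0.0
```

>>> apply_moves([
  [0.31,-0.43,0,0],
  [0,0,0,0.06],
  [0,0,0,0.11],
  [0,0,0,0.11],
  [0,0,0,0.11],
])

```text
clock: 58.0
eef_pos: [0.4276, -0.3539, 0.2286]
tool_rot: [0.175, 0.985, 0.0, -0.0]
ft_force: [0.0, -0.1, -0.2]
grip_width: 0.0202
grasp_force: 0.0
```

>>> apply_moves([
  [0,0,0,0.11],
  [0,0,0,0.11],
  [0,0,0,0.11],
  [0,0,0,0.11],
  [0,0,0,0.11],
])

```text
clock: 58.42
eef_pos: [0.4278, -0.3537, 0.2287]
tool_rot: [0.447, 0.894, 0.0, -0.0]
ft_force: [-0.3, -0.0, -0.7]
grip_width: 0.0204
grasp_force: 0.0
```

>>> apply_moves([
  [0,0,0,0.11],
  [0,0,0,0.11],
  [0,0,0,0.11],
  [0,0,0,0.11],
  [0,0,0,0.11],
])

```text
clock: 58.83
eef_pos: [0.4278, -0.3537, 0.2287]
tool_rot: [0.683, 0.73, 0.0, -0.0]
ft_force: [-1.2, -0.6, -0.3]
grip_width: 0.0204
grasp_force: 0.0
```

>>> apply_moves([
  [0,0,0,0.11],
  [0,0,0,0.04],
  [0,0,0,0],
  [0,0,0,0],
  [0,0,0,0],
])

```text
clock: 59.25
eef_pos: [0.4277, -0.354, 0.2287]
tool_rot: [0.736, 0.677, 0.0, -0.0]
ft_force: [0.1, 0.5, -0.0]
grip_width: 0.0207
grasp_force: 0.0
```

```bash
python3 -c "
from h import *
go([.4272,-.3542],.105,-5)"
```

```text
t 59.25 pos [ 0.4277 -0.354   0.2287] psi -4.79 F [ 0.1  0.5 -0. ] w 0.0207 g 0.0 j [-0.69  0.36  0.11  1.32  0.    0.96]
 roll 0.004  shift [-0.012 -0.022  6.185]
```

>>> apply_moves([
  [0,-0.02,0.5,0],
  [0,0,0.9,0],
  [0,0,1,0],
  [0,0,1,0],
  [0,0,0.8,0],
])

```text
clock: 59.67
eef_pos: [0.4264, -0.3536, 0.1425]
tool_rot: [0.736, 0.677, -0.0, -0.001]
ft_force: [-0.4, 1.0, -0.2]
grip_width: 0.0206
grasp_force: 0.0
```

>>> apply_moves([
  [0,0,0.5,0],
  [0,0,0.4,0],
  [0,0,0.4,0],
  [0,0,0.36,0],
  [0,0,0.3,0],
])

```text
clock: 60.08
eef_pos: [0.4274, -0.3544, 0.1052]
tool_rot: [0.736, 0.676, 0.0, 0.0]
ft_force: [-0.4, -0.2, 0.9]
grip_width: 0.0205
grasp_force: 0.0
```

>>> apply_moves([
  [0,0,0,0],
  [0,0,0,0],
  [0,0,0,0],
  [0,0,0,0],
  [0,0,0,0],
])

```text
clock: 60.5
eef_pos: [0.4274, -0.3545, 0.1061]
tool_rot: [0.737, 0.676, 0.0, 0.001]
ft_force: [-0.5, -0.3, 0.1]
grip_width: 0.0205
grasp_force: 0.0
```

>>> apply_moves([
  [0,0,0,0],
  [0,0,0,0],
  [0,0,0,0],
  [0,0,0,0],
  [0,0,0,0],
], claw=1)

```text
clock: 60.92
eef_pos: [0.4273, -0.3545, 0.1061]
tool_rot: [0.737, 0.676, -0.0, 0.001]
ft_force: [-1.3, 0.9, 5.1]
grip_width: 0.0084
grasp_force: 61.3
```

```bash
python3 -c "
from h import *
go([.4272,-.3542],.105,-5)"
```

```text
t 60.92 pos [ 0.4273 -0.3545  0.1061] psi -4.87 F [-1.3  0.9  5.1] w 0.0084 g 61.3 j [-0.69  0.45 -0.09  1.03 -0.    0.96]
 roll 0.002  shift [ 0.013 -0.007  0.057]
```

>>> apply_moves([
  [0,0,-0.2,0],
  [0,0,-0.5,0],
  [0,0,-0.8,0],
  [0,0,-0.9,0],
  [0,0,-1,0],
])

```text
clock: 61.33
eef_pos: [0.4265, -0.3536, 0.1736]
tool_rot: [0.736, 0.676, -0.0, -0.001]
ft_force: [-0.4, 0.0, -0.5]
grip_width: 0.0085
grasp_force: 60.3
```

>>> apply_moves([
  [0,0,-1,0],
  [0,0,-1,0],
  [0,0,-1,0],
  [0,0,-0.6,0],
  [0,0,0,-0.05],
])

```text
clock: 61.75
eef_pos: [0.4283, -0.3551, 0.2493]
tool_rot: [0.718, 0.696, 0.0, 0.003]
ft_force: [-0.2, -0.5, -1.4]
grip_width: 0.0085
grasp_force: 60.4
```

>>> apply_moves([
  [0,0,0,-0.1],
  [0,0,0,-0.11],
  [0,0,0,-0.11],
  [0,0,0,-0.11],
  [0,0,0,-0.11],
])

```text
clock: 62.17
eef_pos: [0.4269, -0.3539, 0.2455]
tool_rot: [0.493, 0.87, 0.0, -0.0]
ft_force: [0.4, -0.7, -2.3]
grip_width: 0.0086
grasp_force: 60.3
```

>>> apply_moves([
  [0,0,0,-0.11],
  [0,0,0,-0.11],
  [0,0,0,-0.11],
  [0,0,0,-0.11],
  [0,0,0,-0.11],
])

```text
clock: 62.58
eef_pos: [0.4269, -0.3539, 0.2455]
tool_rot: [0.226, 0.974, 0.0, -0.0]
ft_force: [-0.2, -0.0, -2.0]
grip_width: 0.0084
grasp_force: 60.3
```

>>> apply_moves([
  [0,0,0,-0.11],
  [0,0,0,-0.11],
  [0,0,0,-0.11],
  [0,0,0,-0.11],
  [0,0,0,-0.05],
])

```text
clock: 63.0
eef_pos: [0.4269, -0.3539, 0.2455]
tool_rot: [-0.028, 1.0, 0.0, -0.0]
ft_force: [0.8, -0.1, -2.1]
grip_width: 0.0086
grasp_force: 60.3
```

```bash
python3 -c "
from h import *
go(cw(-.0002,-.076),.110,93.5)"
```

```text
t 63.0 pos [ 0.4269 -0.3539  0.2455] psi 93.21 F [ 0.8 -0.1 -2.1] w 0.0086 g 60.3 j [-0.69  0.35  0.14  1.36  0.   -0.75]
 roll -0.005  shift [-8.715 12.203  6.775]
```

>>> apply_moves([
  [-0.43,0.6,0,0],
  [-0.64,0.9,0,0],
  [-0.71,1,0,0],
  [-0.71,1,0,0],
  [-0.71,1,0,0],
])

```text
clock: 63.42
eef_pos: [0.4866, -0.2601, 0.2455]
tool_rot: [-0.025, 1.0, 0.0, -0.0]
ft_force: [-0.8, -0.5, -1.7]
grip_width: 0.0086
grasp_force: 60.3
```

>>> apply_moves([
  [-0.71,1,0,0],
  [-0.71,1,0,0],
  [-0.71,1,0,0],
  [-0.71,1,0,0],
  [-0.71,1,0,0],
])

```text
clock: 63.83
eef_pos: [0.5524, -0.1563, 0.2455]
tool_rot: [-0.026, 1.0, 0.0, -0.0]
ft_force: [-0.4, -0.1, -2.1]
grip_width: 0.0085
grasp_force: 60.3
```

>>> apply_moves([
  [-0.71,1,0,0],
  [-0.71,1,0,0],
  [-0.36,0.5,0,0],
  [-0.18,0.2,0,0],
  [0,0,0.4,0],
])

```text
clock: 64.25
eef_pos: [0.5898, -0.1011, 0.2387]
tool_rot: [-0.026, 1.0, -0.0, 0.001]
ft_force: [0.1, -0.4, -2.5]
grip_width: 0.0085
grasp_force: 60.3
```

>>> apply_moves([
  [0,0,0.6,0],
  [0,0,0.6,0],
  [0,0,0.5,0],
  [0,0,0.2,0],
  [0,0,0,0],
])

```text
clock: 64.67
eef_pos: [0.5872, -0.1024, 0.1978]
tool_rot: [-0.025, 1.0, 0.0, -0.002]
ft_force: [-0.9, 0.1, -1.7]
grip_width: 0.0083
grasp_force: 60.2
```

>>> apply_moves([
  [0,0,0,0],
  [0,0,0,0],
  [0,0,0,0],
  [0,0,0,0],
  [0,0,0,0],
])

```text
clock: 65.08
eef_pos: [0.5889, -0.1017, 0.2001]
tool_rot: [-0.026, 1.0, -0.0, 0.001]
ft_force: [0.2, -0.7, -2.3]
grip_width: 0.0083
grasp_force: 60.3
```

```bash
python3 -c "
from h import *
go(cw(-.0002,-.076),.110,93.5)"
```

```text
t 65.08 pos [ 0.5889 -0.1017  0.2001] psi 92.93 F [ 0.2 -0.7 -2.3] w 0.0083 g 60.3 j [-0.17  0.46  0.18  1.29 -0.   -0.22]
 roll -0.009  shift [0.141 0.109 4.505]
```

>>> apply_moves([
  [0.13,0.1,0,-0.01],
  [0,0,0.2,0],
  [0,0,0.25,0],
  [0,0,0.25,0],
  [0,0,0.25,0],
])

```text
clock: 65.5
eef_pos: [0.5857, -0.0997, 0.1797]
tool_rot: [-0.031, 1.0, 0.0, -0.0]
ft_force: [0.8, -0.0, -1.9]
grip_width: 0.0087
grasp_force: 60.3
```

>>> apply_moves([
  [0,0,0.25,0],
  [0,0,0.25,0],
  [0,0,0.25,0],
  [0,0,0.25,0],
  [0,0,0.25,0],
])

```text
clock: 65.92
eef_pos: [0.5859, -0.0998, 0.1549]
tool_rot: [-0.031, 1.0, 0.0, -0.0]
ft_force: [-0.1, 0.4, -1.3]
grip_width: 0.0084
grasp_force: 60.3
```

>>> apply_moves([
  [0,0,0.25,0],
  [0,0,0.22,0],
  [0,0,0.22,0],
  [0,0,0.22,0],
  [0,0,0.22,0],
])

```text
clock: 66.33
eef_pos: [0.5859, -0.0998, 0.1325]
tool_rot: [-0.031, 1.0, 0.0, 0.0]
ft_force: [-0.2, -0.3, -1.8]
grip_width: 0.0083
grasp_force: 60.3
```

>>> apply_moves([
  [0,0,0.2,0],
  [0,0,0.18,0],
  [0,0,0.18,0],
  [0,0,0.15,0],
  [0,0,0.14,0],
])

```text
clock: 66.75
eef_pos: [0.5859, -0.0998, 0.1156]
tool_rot: [-0.031, 1.0, 0.0, 0.0]
ft_force: [0.2, 0.6, -1.2]
grip_width: 0.0085
grasp_force: 60.3
```

>>> apply_moves([
  [0,0,0.1,0],
  [0,0,0.05,0],
  [0,0,0.05,0],
  [0,0,0.05,0],
  [0,0,0,0],
])

```text
clock: 67.17
eef_pos: [0.5859, -0.0998, 0.1108]
tool_rot: [-0.031, 1.0, -0.0, -0.0]
ft_force: [0.1, 0.0, -1.9]
grip_width: 0.0085
grasp_force: 60.3
```

>>> apply_moves([
  [0,0,0.04,0],
  [0,0,0.04,0],
  [0,0,0.03,0],
  [0,0,0,0],
  [0,0,0,0],
])

```text
clock: 67.58
eef_pos: [0.5861, -0.0998, 0.1102]
tool_rot: [-0.031, 1.0, -0.0, 0.001]
ft_force: [-3.2, -0.8, 4.8]
grip_width: 0.0084
grasp_force: 61.3
```

>>> apply_moves([
  [0,0,0.03,0],
  [0,0,0.03,0],
  [0,0,0,0],
  [0,0,0,0],
  [0,0,0,0],
])

```text
clock: 68.0
eef_pos: [0.5861, -0.0999, 0.1101]
tool_rot: [-0.031, 1.0, -0.0, 0.001]
ft_force: [-4.2, -0.7, 10.6]
grip_width: 0.0081
grasp_force: 62.1
```

>>> apply_moves([
  [0,0,-0.07,0],
  [0,0,0,0],
  [0,0,0,0],
  [0,0,0,0],
  [0,0,-0.2,0],
], claw=0.76)

```text
clock: 68.42
eef_pos: [0.5852, -0.0996, 0.1119]
tool_rot: [-0.031, 1.0, 0.0, -0.001]
ft_force: [0.4, 1.3, -0.3]
grip_width: 0.0206
grasp_force: 0.0
```

>>> apply_moves([
  [0,0,-0.6,0],
  [0,0,-1,0],
  [0,0,-1,0],
  [0,0,-1,0],
  [0,0,-1,0],
])

```text
clock: 68.83
eef_pos: [0.5858, -0.0997, 0.2058]
tool_rot: [-0.031, 1.0, 0.0, -0.0]
ft_force: [0.9, -0.3, -0.4]
grip_width: 0.0204
grasp_force: 0.0
```

>>> apply_moves([
  [0,0,-0.6,0],
  [1,0,0,0],
  [1,0,0,0],
  [1,0,0,0],
  [1,0,0,0],
], claw=0.4)

```text
clock: 69.25
eef_pos: [0.5052, -0.1047, 0.2169]
tool_rot: [-0.031, 1.0, -0.0, -0.0]
ft_force: [-0.6, 0.4, -0.7]
grip_width: 0.0513
grasp_force: 0.0
```

>>> apply_moves([
  [1,-1,0,0],
  [1,-1,0,0],
  [1,-1,0,0],
  [1,-1,0,0],
  [0,0,0,0],
])

```text
clock: 69.67
eef_pos: [0.4282, -0.192, 0.2171]
tool_rot: [-0.028, 1.0, -0.001, -0.001]
ft_force: [-0.1, 0.5, -0.3]
grip_width: 0.0511
grasp_force: 0.0
```

```bash
python3 - <<'E'
from h import *
go([.469,.36],.04,95)
c=cam('top');i=c['image'];cv2.imwrite('pics/t4raw.png',i);cv2.imwrite('pics/t4.png',cv2.resize(i[170:330,120:400],(800,457),interpolation=cv2.INTER_CUBIC))
E
```

```text
t 69.67 pos [ 0.4282 -0.192   0.2171] psi 93.26 F [-0.1  0.5 -0.3] w 0.0511 g 0.0 j [-0.42  0.2  -0.14  1.23 -0.   -0.48]
 roll -0.029  shift [-4.438 27.317  8.857]
```

View pics/t4.png

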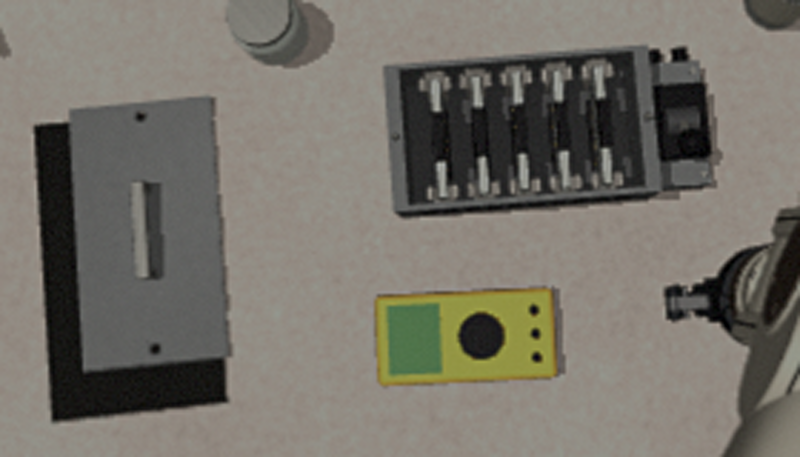

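All five cards are in their guides. The cover has been knocked about 35 mm aside; its handle is now at (145,230) in the crop. I'll measure the displacement from its two holes in the before and after pictures.

```bash
python3 - <<'E'
from h import *
c=cam('top')
def hole(i,u,v):
    g=cv2.cvtColor(i,cv2.COLOR_BGR2GRAY).astype(float); s=20/7
    x=int(round((u+.5)/s-.5+120));y=int(round((v+.5)/s-.5+170))
    p=g[y-4:y+5,x-4:x+5]; w=np.clip(np.median(p)-8-p,0,None); yy,xx=np.mgrid[y-4:y+5,x-4:x+5]
    return at(c,(w*xx).sum()/w.sum(),(w*yy).sum()/w.sum(),.006)
r={}
for f,h in(("t3raw",[(120,147),(134,382)]),("t4raw",[(140,117),(155,349)])):
    i=cv2.imread(f"pics/{f}.png"); P=np.array([hole(i,*q) for q in h]); d=P[0]-P[1]
    r[f]=(P.mean(0),math.degrees(math.atan2(d[1],d[0]))); print(f,P,P.mean(0),np.linalg.norm(d),r[f][1])
dy=r["t4raw"][1]-r["t3raw"][1]; a=math.radians(dy); 
off=np.array([.4692,.3602])-r["t3raw"][0]
t=r["t4raw"][0]+np.array([off[0]*math.cos(a)-off[1]*math.sin(a),off[0]*math.sin(a)+off[1]*math.cos(a)])
print("off",off,"target",t,"psi",94.71+dy); go(t,.04,94.71+dy)
E
```

```text
t3raw [[0.58173636 0.36957326]
 [0.35439663 0.35102163]] [0.46806649 0.36029745] 0.2280954048027365 4.665177984069796
t4raw [[0.61192946 0.35078606]
 [0.38528636 0.33163254]] [0.49860791 0.3412093 ] 0.2274509831121215 4.830567207937841
off [ 1.13350751e-03 -9.74464645e-05] target [0.49974169 0.34111512] psi 94.87538922386804
t 69.77 pos [ 0.4308 -0.1901  0.2172] psi 93.4 F [0.9 0.1 0.1] w 0.0511 g 0.0 j [-0.42  0.2  -0.14  1.23  0.   -0.48]
 roll -0.025  shift [-5.694 26.172  8.861]
```

>>> apply_moves([
  [-0.13,0.6,0,-0.025],
  [-0.2,0.9,0,0],
  [-0.22,1,0,0],
  [-0.22,1,0,0],
  [-0.22,1,0,0],
])

```text
clock: 70.18
eef_pos: [0.4441, -0.0964, 0.217]
tool_rot: [-0.044, 0.999, 0.0, 0.0]
ft_force: [1.0, -0.2, 0.2]
grip_width: 0.0511
grasp_force: 0.0
```

>>> apply_moves([
  [-0.22,1,0,0],
  [-0.22,1,0,0],
  [-0.22,1,0,0],
  [-0.22,1,0,0],
  [-0.22,1,0,0],
])

```text
clock: 70.6
eef_pos: [0.457, 0.0056, 0.217]
tool_rot: [-0.045, 0.999, 0.0, 0.0]
ft_force: [0.8, -0.1, 0.2]
grip_width: 0.0515
grasp_force: 0.0
```

>>> apply_moves([
  [-0.22,1,0,0],
  [-0.22,1,0,0],
  [-0.22,1,0,0],
  [-0.22,1,0,0],
  [-0.22,1,0,0],
])

```text
clock: 71.02
eef_pos: [0.4699, 0.1074, 0.2169]
tool_rot: [-0.045, 0.999, 0.0, 0.0]
ft_force: [0.1, -0.1, -0.3]
grip_width: 0.0512
grasp_force: 0.0
```

>>> apply_moves([
  [-0.22,1,0,0],
  [-0.22,1,0,0],
  [-0.22,1,0,0],
  [-0.22,1,0,0],
  [-0.22,1,0,0],
])

```text
clock: 71.43
eef_pos: [0.4827, 0.209, 0.2168]
tool_rot: [-0.045, 0.999, 0.0, 0.0]
ft_force: [0.8, -0.6, 0.7]
grip_width: 0.0513
grasp_force: 0.0
```

>>> apply_moves([
  [-0.22,1,0,0],
  [-0.22,1,0,0],
  [-0.22,1,0,0],
  [-0.22,1,0,0],
  [-0.22,1,0,0],
])

```text
clock: 71.85
eef_pos: [0.4955, 0.3106, 0.2167]
tool_rot: [-0.045, 0.999, 0.0, -0.0]
ft_force: [0.8, 0.5, 0.9]
grip_width: 0.0512
grasp_force: 0.0
```

>>> apply_moves([
  [-0.22,1,0,0],
  [-0.1,0.5,0,0],
  [0,0.17,0,0],
  [0,0,0,0],
  [0,0,0,0],
])

```text
clock: 72.27
eef_pos: [0.4989, 0.3416, 0.2166]
tool_rot: [-0.044, 0.999, -0.0, -0.0]
ft_force: [-0.4, -0.9, 0.5]
grip_width: 0.0512
grasp_force: 0.0
```

```bash
python3 -c "
from h import *
go([.4997,.3411],.0372,94.9)"
```

```text
t 72.27 pos [0.4989 0.3416 0.2166] psi 95.05 F [-0.4 -0.9  0.5] w 0.0512 g 0.0 j [ 0.6   0.47  0.24  1.34 -0.    0.51]
 roll 0.002  shift [-0.036 -0.027  8.972]
```

>>> apply_moves([
  [-0.04,-0.03,0.5,0.002],
  [0,0,0.9,0],
  [0,0,0.9,0],
  [0,0,0.9,0],
  [0,0,0.9,0],
])

```text
clock: 72.68
eef_pos: [0.5001, 0.3399, 0.1338]
tool_rot: [-0.042, 0.999, -0.0, -0.0]
ft_force: [0.0, 0.1, 0.2]
grip_width: 0.0512
grasp_force: 0.0
```

>>> apply_moves([
  [0,0,0.9,0],
  [0,0,0.9,0],
  [0,0,0.9,0],
  [0,0,0.9,0],
  [0,0,0.5,0],
])

```text
clock: 73.1
eef_pos: [0.499, 0.3392, 0.0503]
tool_rot: [-0.042, 0.999, -0.001, -0.002]
ft_force: [-0.7, -0.4, -0.6]
grip_width: 0.051
grasp_force: 0.0
```

>>> apply_moves([
  [0,0,0.4,0],
  [0,0,0.2,0],
  [0,0,0.07,0],
  [0,0,0,0],
  [0,0,0,0],
])

```text
clock: 73.52
eef_pos: [0.5008, 0.3417, 0.0405]
tool_rot: [-0.043, 0.999, 0.0, 0.001]
ft_force: [-0.1, -0.7, 0.5]
grip_width: 0.0507
grasp_force: 0.0
```

```bash
python3 -c "
from h import *
go([.4997,.3411],.0372,94.9)"
```

```text
t 73.52 pos [0.5008 0.3417 0.0405] psi 94.91 F [-0.1 -0.7  0.5] w 0.0507 g 0.0 j [ 0.6   0.61 -0.01  0.95 -0.    0.51]
 roll 0.0  shift [ 0.058 -0.027  0.163]
```

>>> apply_moves([
  [0.055,-0.02,0.1,0],
  [0,0,0.06,0],
  [0,0,0,0],
  [0,0,0,0],
  [0,0,0,0],
])

```text
clock: 73.93
eef_pos: [0.4991, 0.341, 0.0365]
tool_rot: [-0.043, 0.999, 0.0, 0.0]
ft_force: [-0.1, 0.5, 0.2]
grip_width: 0.0507
grasp_force: 0.0
```

>>> apply_moves([
  [0,0,0,0],
  [0,0,0,0],
  [0,0,0,0],
  [0,0,0,0],
  [0,0,0,0],
], claw=1)

```text
clock: 74.35
eef_pos: [0.4992, 0.341, 0.0365]
tool_rot: [-0.043, 0.999, 0.0, 0.0]
ft_force: [-0.6, 1.0, 1.4]
grip_width: 0.0108
grasp_force: 59.3
```

```bash
python3 -c "
from h import *
go([.4997,.3411],.0372,94.9)"
```

```text
t 74.35 pos [0.4992 0.341  0.0365] psi 94.91 F [-0.6  1.   1.4] w 0.0108 g 59.3 j [ 0.6   0.61 -0.02  0.94  0.    0.51]
 roll 0.0  shift [-0.027  0.001 -0.036]
```

>>> apply_moves([
  [0,0,-0.2,0],
  [0,0,-0.4,0],
  [0,0,-0.7,0],
  [0,0,-0.9,0],
  [0,0,-0.9,0],
])

```text
clock: 74.77
eef_pos: [0.4983, 0.3403, 0.0983]
tool_rot: [-0.043, 0.999, -0.001, -0.001]
ft_force: [-0.5, 0.5, -3.1]
grip_width: 0.0106
grasp_force: 58.6
```

>>> apply_moves([
  [0,0,-0.9,0],
  [0,0,-0.9,0],
  [0,0,-0.9,0],
  [0,0,-0.9,0],
  [0,0,-0.9,0],
])

```text
clock: 75.18
eef_pos: [0.4986, 0.3405, 0.1891]
tool_rot: [-0.043, 0.999, -0.0, -0.0]
ft_force: [0.5, 0.4, -3.0]
grip_width: 0.0106
grasp_force: 58.6
```

>>> apply_moves([
  [0,0,-0.9,0],
  [0,0,-0.7,0],
  [0,0,0,0.06],
  [0,0,0,0.1],
  [0,0,0,0.11],
])

```text
clock: 75.6
eef_pos: [0.4989, 0.3406, 0.2208]
tool_rot: [0.101, 0.995, -0.0, -0.0]
ft_force: [-0.1, -1.1, -4.1]
grip_width: 0.0106
grasp_force: 58.6
```

>>> apply_moves([
  [0,0,0,0.11],
  [0,0,0,0.11],
  [0,0,0,0.11],
  [0,0,0,0.11],
  [0,0,0,0.11],
])

```text
clock: 76.02
eef_pos: [0.4986, 0.3405, 0.2201]
tool_rot: [0.38, 0.925, -0.001, -0.0]
ft_force: [0.5, -0.0, -3.2]
grip_width: 0.011
grasp_force: 58.6
```

>>> apply_moves([
  [0,0,0,0.11],
  [0,0,0,0.11],
  [0,0,0,0.11],
  [0,0,0,0.11],
  [0,0,0,0.11],
])

```text
clock: 76.43
eef_pos: [0.4986, 0.3405, 0.2202]
tool_rot: [0.627, 0.779, -0.001, -0.0]
ft_force: [-1.0, 0.9, -2.8]
grip_width: 0.0107
grasp_force: 58.6
```

>>> apply_moves([
  [0,0,0,0.1],
  [0,0,0,0.05],
  [0,0,0,0],
  [0,0,0,0],
  [0,0,0,0],
])

```text
clock: 76.85
eef_pos: [0.4989, 0.3407, 0.2202]
tool_rot: [0.683, 0.73, -0.0, -0.0]
ft_force: [-0.1, 0.3, -3.3]
grip_width: 0.0107
grasp_force: 58.6
```

```bash
python3 -c "
from h import *
go([.5825,-.0251],.1462,3.47)"
```

```text
t 76.85 pos [0.4989 0.3407 0.2202] psi 3.78 F [-0.1  0.3 -3.3] w 0.0107 g 58.6 j [ 0.6   0.46  0.24  1.35 -0.    2.1 ]
 roll 0.005  shift [-18.51    3.064   3.702]
```

>>> apply_moves([
  [-0.5,0.08,0,0.005],
  [-0.9,0.15,0,0],
  [-1,0.17,0,0],
  [-1,0.17,0,0],
  [-1,0.17,0,0],
])

```text
clock: 77.27
eef_pos: [0.5192, 0.2523, 0.2203]
tool_rot: [0.686, 0.728, -0.0, 0.0]
ft_force: [0.4, 0.2, -3.7]
grip_width: 0.0109
grasp_force: 58.7
```

>>> apply_moves([
  [-1,0.17,0,0],
  [-1,0.17,0,0],
  [-1,0.17,0,0],
  [-1,0.17,0,0],
  [-1,0.17,0,0],
])

```text
clock: 77.68
eef_pos: [0.5421, 0.1533, 0.2204]
tool_rot: [0.686, 0.728, -0.0, 0.0]
ft_force: [-0.3, -0.2, -3.5]
grip_width: 0.011
grasp_force: 58.7
```

>>> apply_moves([
  [-1,0.17,0,0],
  [-1,0.17,0,0],
  [-1,0.17,0,0],
  [-1,0.17,0,0],
  [-1,0.17,0,0],
])

```text
clock: 78.1
eef_pos: [0.5648, 0.0545, 0.2205]
tool_rot: [0.686, 0.728, -0.0, 0.0]
ft_force: [-0.1, -0.7, -4.4]
grip_width: 0.0108
grasp_force: 58.7
```

>>> apply_moves([
  [-1,0.17,0,0],
  [-1,0.16,0,0],
  [-1,0.14,0,0],
  [-0.7,0.05,0,0],
  [-0.39,0,0,0],
])

```text
clock: 78.52
eef_pos: [0.5802, -0.0271, 0.2203]
tool_rot: [0.687, 0.727, -0.0, 0.0]
ft_force: [0.7, -0.3, -4.4]
grip_width: 0.0105
grasp_force: 58.6
```

>>> apply_moves([
  [0,0,0.4,0],
  [0,0,0.5,0],
  [0,0,0.5,0],
  [0,0,0.2,0],
  [0,0,0,0],
])

```text
clock: 78.93
eef_pos: [0.5787, -0.0237, 0.1858]
tool_rot: [0.685, 0.728, -0.001, -0.002]
ft_force: [-0.5, 0.5, -3.1]
grip_width: 0.0109
grasp_force: 58.6
```

>>> apply_moves([
  [0,0,0,0],
  [0,0,0,0],
  [0,0,0,0],
  [0,0,0,0],
  [0,0,0,0],
])

```text
clock: 79.35
eef_pos: [0.5805, -0.0247, 0.1888]
tool_rot: [0.686, 0.728, 0.0, 0.0]
ft_force: [-1.1, 0.7, -4.6]
grip_width: 0.0111
grasp_force: 58.6
```

```bash
python3 -c "
from h import *
go([.5825,-.0246],.1455,3.47)"
```

```text
t 79.35 pos [ 0.5805 -0.0247  0.1888] psi 3.42 F [-1.1  0.7 -4.6] w 0.0111 g 58.6 j [-0.04  0.43  0.11  1.25  0.    1.47]
 roll -0.001  shift [-0.003  0.099  2.163]
```

>>> apply_moves([
  [0,0.1,0.2,0],
  [0,0,0.3,0],
  [0,0,0.3,0],
  [0,0,0.3,0],
  [0,0,0.1,0],
])

```text
clock: 79.77
eef_pos: [0.5813, -0.0246, 0.1624]
tool_rot: [0.686, 0.728, -0.001, -0.001]
ft_force: [-1.0, -0.5, -3.2]
grip_width: 0.0106
grasp_force: 58.6
```

>>> apply_moves([
  [0,0,0,0],
  [0,0,0,0],
  [0,0,0,0],
  [0,0,0,0],
  [0,0,0,0],
])

```text
clock: 80.18
eef_pos: [0.5825, -0.0246, 0.1647]
tool_rot: [0.686, 0.728, 0.0, 0.0]
ft_force: [-0.2, 0.6, -4.4]
grip_width: 0.0106
grasp_force: 58.6
```

```bash
python3 -c "
from h import *
go([.5825,-.0246],.1455,3.47)
c=cam('scene');cv2.imwrite('pics/s5.png',cv2.resize(c['image'][150:280,200:360],(738,600),interpolation=cv2.INTER_CUBIC))"
```

```text
t 80.18 pos [ 0.5825 -0.0246  0.1647] psi 3.41 F [-0.2  0.6 -4.4] w 0.0106 g 58.6 j [-0.04  0.45  0.08  1.19 -0.    1.47]
 roll -0.001  shift [ 0.002 -0.001  0.961]
```

View pics/s5.png

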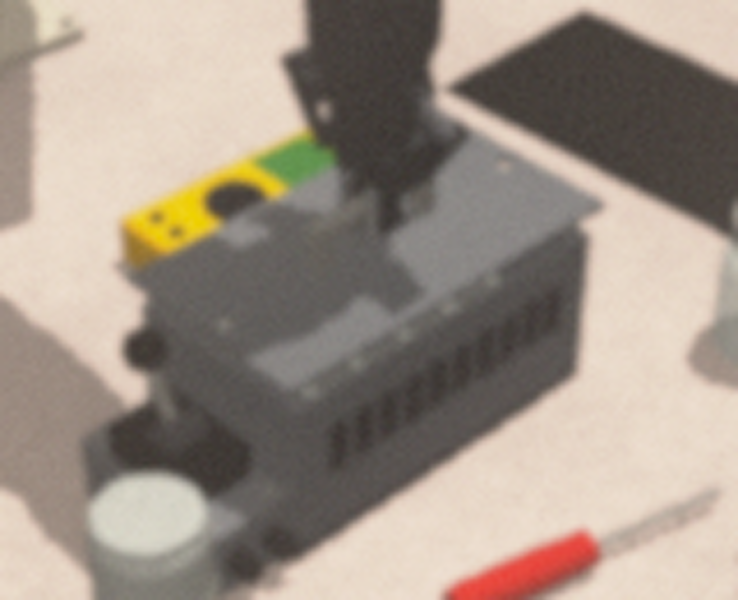

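The cover hovers level about 19 mm above its seat, with the hole marks at (223,325) and (505,167) over the pins. I'll lower it gently.

>>> apply_moves([
  [0,0,0.1,0],
  [0,0,0.12,0],
  [0,0,0.12,0],
  [0,0,0.1,0],
  [0,0,0,0],
])

```text
clock: 80.65
eef_pos: [0.5818, -0.0246, 0.1547]
tool_rot: [0.686, 0.728, -0.0, -0.001]
ft_force: [-0.7, 0.1, -3.4]
grip_width: 0.011
grasp_force: 58.7
```

>>> apply_moves([
  [0,0,0.1,0],
  [0,0,0.1,0],
  [0,0,0.08,0],
  [0,0,0,0],
  [0,0,0,0],
])

```text
clock: 81.07
eef_pos: [0.5821, -0.0246, 0.1498]
tool_rot: [0.686, 0.728, -0.0, -0.0]
ft_force: [0.0, -0.3, -4.5]
grip_width: 0.0109
grasp_force: 58.7
```

>>> apply_moves([
  [0,0,0.08,0],
  [0,0,0.06,0],
  [0,0,0.04,0],
  [0,0,0,0],
  [0,0,0,0],
])

```text
clock: 81.48
eef_pos: [0.5822, -0.0246, 0.1462]
tool_rot: [0.686, 0.728, -0.0, -0.0]
ft_force: [-0.1, 0.2, -3.7]
grip_width: 0.0109
grasp_force: 58.7
```

>>> apply_moves([
  [0,0,0.04,0],
  [0,0,0.03,0],
  [0,0,0.03,0],
  [0,0,0,0],
  [0,0,0,0],
])

```text
clock: 81.9
eef_pos: [0.5824, -0.0246, 0.1454]
tool_rot: [0.686, 0.728, 0.0, 0.0]
ft_force: [-2.9, 0.3, 5.3]
grip_width: 0.0108
grasp_force: 59.8
```

>>> apply_moves([
  [0,0,0.02,0],
  [0,0,0.02,0],
  [0,0,0,0],
  [0,0,0,0],
  [0,0,0,0],
])

```text
clock: 82.32
eef_pos: [0.5824, -0.0246, 0.1454]
tool_rot: [0.686, 0.728, 0.001, 0.001]
ft_force: [-4.7, -0.3, 8.4]
grip_width: 0.0106
grasp_force: 60.4
```

>>> apply_moves([
  [0,0,-0.03,0],
  [0,0,0,0],
  [0,0,0,0],
  [0,0,0,0],
  [0,0,-0.3,0],
], claw=0.4)

```text
clock: 82.73
eef_pos: [0.5814, -0.0246, 0.1487]
tool_rot: [0.686, 0.728, -0.001, -0.001]
ft_force: [-0.0, 0.2, -0.4]
grip_width: 0.0514
grasp_force: 0.0
```

>>> apply_moves([
  [0,0,-0.7,0],
  [0,0,-0.9,0],
  [0,0,-1,0],
  [0,0,-0.6,0],
  [0,0,0,0],
])

```text
clock: 83.15
eef_pos: [0.5842, -0.0247, 0.2178]
tool_rot: [0.686, 0.728, 0.002, 0.003]
ft_force: [0.7, -0.6, -1.1]
grip_width: 0.0511
grasp_force: 0.0
```

```bash
python3 -c "
from h import *
go(cw(-.072,-.151),.128,3.5)"
```

```text
t 83.15 pos [ 0.5842 -0.0247  0.2178] psi 3.41 F [ 0.7 -0.6 -1.1] w 0.0511 g 0.0 j [-0.04  0.42  0.17  1.31 -0.    1.47]
 roll -0.001  shift [-7.496 -3.734  4.49 ]
```

>>> apply_moves([
  [-0.7,-0.35,0,0],
  [-0.9,-0.45,0,0],
  [-1,-0.5,0,0],
  [-1,-0.5,0,0],
  [-1,-0.5,0,0],
], claw=1)

```text
clock: 83.57
eef_pos: [0.541, -0.1198, 0.2131]
tool_rot: [0.686, 0.728, -0.0, -0.001]
ft_force: [0.0, 0.1, 0.2]
grip_width: -0.0001
grasp_force: 0.0
```

>>> apply_moves([
  [-1,-0.5,0,0],
  [-1,-0.5,0,0],
  [-0.9,-0.43,0,0],
  [0,0,0.4,0],
  [0,0,0.6,0],
])

```text
clock: 83.98
eef_pos: [0.5169, -0.18, 0.1942]
tool_rot: [0.687, 0.727, 0.001, 0.001]
ft_force: [0.4, 0.2, -0.2]
grip_width: -0.0003
grasp_force: 0.0
```

>>> apply_moves([
  [0,0,0.8,0],
  [0,0,0.9,0],
  [0,0,0.9,0],
  [0,0,0.6,0],
  [0,0,0.2,0],
])

```text
clock: 84.4
eef_pos: [0.5148, -0.1775, 0.1227]
tool_rot: [0.686, 0.728, -0.001, -0.003]
ft_force: [-0.4, 0.0, -0.6]
grip_width: -0.0
grasp_force: 0.0
```

```bash
python3 -c "
from h import *
go(cw(-.015,-.151),.128,3.5)"
```

```text
t 84.4 pos [ 0.5148 -0.1775  0.1227] psi 3.44 F [-0.4  0.  -0.6] w -0.0 g 0.0 j [-0.33  0.42 -0.09  1.06  0.    1.18]
 roll -0.001  shift [-0.081  3.046 -0.264]
```

>>> apply_moves([
  [-0.05,0,-0.15,0],
  [0,0.25,0,0],
  [0,0.3,0,0],
  [0,0.3,0,0],
  [0,0.3,0,0],
])

```text
clock: 84.82
eef_pos: [0.5403, -0.1787, 0.1303]
tool_rot: [0.686, 0.728, -0.0, 0.0]
ft_force: [-8.4, -0.9, 8.8]
grip_width: 0.0003
grasp_force: 4.5
```

>>> apply_moves([
  [0,0.3,0,0],
  [0,0.3,0,0],
  [0,0.3,0,0],
  [0,0.3,0,0],
  [0,0.3,0,0],
])

```text
clock: 85.23
eef_pos: [0.5705, -0.1766, 0.1291]
tool_rot: [0.686, 0.728, 0.0, 0.0]
ft_force: [-1.3, -1.3, 1.7]
grip_width: 0.0002
grasp_force: 0.7
```

>>> apply_moves([
  [0,0.2,0,0],
  [0,0.2,0,0],
  [0,0.15,0,0],
  [0,0.1,0,0],
  [0,0.1,0,0],
])

```text
clock: 85.65
eef_pos: [0.5846, -0.1757, 0.1287]
tool_rot: [0.686, 0.728, -0.0, -0.0]
ft_force: [-1.4, -0.5, -0.7]
grip_width: -0.0002
grasp_force: 0.6
```

```bash
python3 -c "
from h import *
go(cw(.0005,-.151),.128,3.5)"
```

```text
t 85.65 pos [ 0.5846 -0.1757  0.1287] psi 3.41 F [-1.4 -0.5 -0.7] w -0.0002 g 0.6 j [-0.29  0.53  0.11  1.15 -0.    1.22]
 roll -0.002  shift [0.04  0.336 0.035]
```

>>> apply_moves([
  [0,0.1,0,0],
  [0,0.1,0,0],
  [0,0.08,0,0],
  [0,0.05,0,0],
  [0,0,0,0],
])

```text
clock: 86.07
eef_pos: [0.591, -0.1753, 0.1289]
tool_rot: [0.686, 0.728, -0.0, -0.0]
ft_force: [-2.2, -0.5, -1.0]
grip_width: 0.0002
grasp_force: 0.8
```

>>> apply_moves([
  [0,0.06,0,0],
  [0,0.05,0,0],
  [0,0,0,0],
  [0,0,0,0],
  [0,0,0,0],
])

```text
clock: 86.48
eef_pos: [0.5915, -0.1753, 0.1288]
tool_rot: [0.686, 0.728, -0.001, -0.002]
ft_force: [-6.0, 0.4, 1.9]
grip_width: -0.0001
grasp_force: 3.2
```

>>> apply_moves([
  [0,0.06,0,0],
  [0,0.06,0,0],
  [0,0,0,0],
  [0,0,0,0],
  [0,0,0,0],
])

```text
clock: 86.9
eef_pos: [0.5918, -0.1752, 0.1287]
tool_rot: [0.686, 0.727, -0.003, -0.003]
ft_force: [-12.0, -0.7, 4.4]
grip_width: 0.0002
grasp_force: 5.9
```

Against the stop. Back off, rise, and move well away to check.

>>> apply_moves([
  [0,-0.3,0,0],
  [0,-0.6,0,0],
  [0,-0.8,0,0],
  [0,-0.6,-0.5,0],
  [0,0,-1,0],
])

```text
clock: 87.32
eef_pos: [0.5467, -0.1773, 0.1573]
tool_rot: [0.686, 0.728, -0.001, -0.003]
ft_force: [-0.3, 0.4, -0.4]
grip_width: -0.0002
grasp_force: 0.0
```

>>> apply_moves([
  [0,0,-1,0],
  [0,0,-1,0],
  [0,0,-1,0],
  [0,-1,-0.5,0],
  [0,-1,0,0],
])

```text
clock: 87.73
eef_pos: [0.5129, -0.1808, 0.2329]
tool_rot: [0.685, 0.728, 0.002, 0.004]
ft_force: [0.2, -0.9, 0.2]
grip_width: -0.0
grasp_force: 0.0
```

>>> apply_moves([
  [0,-1,0,0],
  [0,-1,0,0],
  [0,-1,0,0],
  [0,-1,0,0],
  [0,0,0,0],
])

```text
clock: 88.15
eef_pos: [0.4278, -0.185, 0.23]
tool_rot: [0.686, 0.727, 0.0, 0.0]
ft_force: [-0.5, 1.2, -0.5]
grip_width: -0.0001
grasp_force: 0.0
```

```bash
python3 - <<'E'
from h import *
go(cage,.1,3.5)
t=cam('top')['image'][150:310,190:350+70]; s=cam('scene')['image'][160:320,190:350]
a=cv2.resize(t,(431,300),interpolation=cv2.INTER_CUBIC);b=cv2.resize(s,(300,300),interpolation=cv2.INTER_CUBIC)
cv2.imwrite('pics/f.png',np.hstack([a,b]))
E
```

```text
t 88.15 pos [ 0.4278 -0.185   0.23  ] psi 3.33 F [-0.5  1.2 -0.5] w -0.0001 g 0.0 j [-0.41  0.19 -0.13  1.26 -0.    1.1 ]
 roll -0.003  shift [7.575 8.161 6.5  ]
```

View pics/f.png

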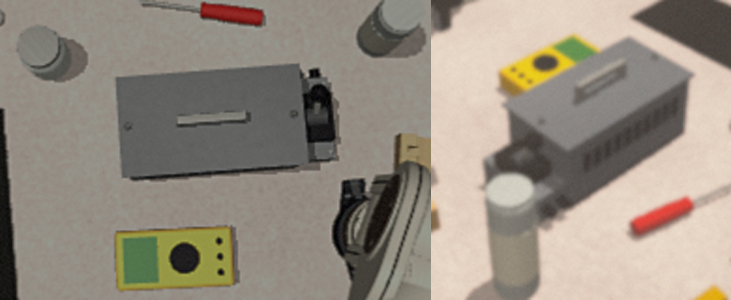

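The cover is flat on its pins, visible at (128,126) and (293,114), and the knob at (318,92) leans away from the robot. The other items are undisturbed and the robot touches nothing, so I'll hand in.

```bash
python3 -c "
from h import *
print(bot.job_done())"
```

```text
the job is handed in; nothing more can be done
None
```

The job is handed in: all four waiting cards are fully home in guides 1–4, the cover is seated flat on its pins and the isolator is back on; the cover was knocked about 35 mm aside on the mat during the run, so I re-measured it before refitting it.

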